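# Pry open the meter case and pack two meters

### The arm

A 6-joint arm with a two-finger parallel gripper is mounted at the origin on the work surface. World frame = base frame: x ahead of the robot, y to its left, z up, the work surface at z = 0. Lengths are in mm, angles in rad, forces in N, time in s.
With the tool pointing down it reaches from about 350 to 850 mm from the base axis. Payload 8.1 kg.
Tool frame: the origin (TCP) lies midway between the tips of the shut fingers; the grasp point (between the pads) lies 19 mm behind it; z points along the fingers, y is the direction in which the jaws open and shut (so a half turn about z gives the same grasp; the last joint's range is limited). The gripper opens to 93 mm and grips with 3 to 60 N. Pads are 15 mm wide; open, the fingers measure 128 mm over their backs; the gripper's body (75 mm by 188 mm) begins 65 mm behind the grasp point.
Start: joints at [1.212, 0.13, 1.488, -0, 1.523, -0.085], TCP at [162.213, 577.661, 218.635] pointing down, gripper open.
Joint ranges: [-2.96, 2.96], [-0.89, 2.26], [0.02, 2.5], [-1.34, 4.48], [0, 2.73], [-2.66, 2.66]. Speed limits (rad/s): [2.39, 2.39, 2.79, 3.14, 3.14, 3.14].

### API

Orientations are given as a unit quaternion [x, y, z, w].
In Python, from workcell import ctrl gives the robot as it stands.
- The arm moves only by the tool move_arm, never from a script. Its argument "series" is a list of rows, each a list of 3 entries, a list of its own where there are three numbers: the shift along the world's x, y, z normalised to -1 to 1, where 1 is 0.1 m, then the turn, a rotation vector about the world's x, y, z normalised to -1 to 1, where 1 is 30 degrees, then the gripper's target within -1 to 1 (shut at 1, half-way at 0, fully open at -1). A call has 1 to 8 rows; each row is the pose to reach, as a shift and turn from the pose commanded when the call began; what a row does not reach only later rows make up. A row lasts 1/10 s, in which the tool goes at most 50 mm and 8.59 degrees, less where a joint would pass 70% of its speed; a pose out of reach is approached as far as the arm can. A call with a number of a shift or a turn outside -1 to 1 is refused whole. A call with a gripper value outside its range is refused whole. The fingers move at their own pace and stop on an object; "squeeze" is the grip in N (left out, the last holds). Time passes only in rows, so rows that repeat a pose let the fingers close. It gives the time, the measured TCP pose, the force and the opening at its end, in the units of the state.
- ctrl.sense(): the state, without advancing time (a new reading comes with each control period).
- ctrl.grab_frame(name): name is "scene" or "top"; returns a dict with "color" (384x512x3 uint8, red, green, blue), "z_map" (384x512 float32, mm along the optical axis (not along the pixel's ray), 0 where there is no reading), "intrinsics" (3x3 intrinsics, pixels), "world_from_camera" (4x4, takes a point from camera to world coordinates). Camera axes: x right, y up, looking along -z (the intrinsics and any distortion apply to the point x, -y, -z); pixel columns grow to the right and rows downward; lengths in mm; the calibration is good to about 2 mm. A picture is of the moment at which its call begins.
- ctrl.close_job(): hands the job in, once; it reports no verdict.
Trained networks look in the newest picture that a camera, given by its name, has taken for a name from the list of things; names that differ only in an ending like _2 or _b are one class to them, and where a whole thing is asked for, a point or a joint stands for the part that bears it (a point fixed in the world has none). Each returns a list of dicts, best first, with "p" (0 to 1); they miss things now and then, are a little off and sometimes report something else, mostly with a low value. They report only what shows in the picture. A call takes as long as a camera call. They do not tell look-alikes from the thing itself.
- ctrl.spot_in(target, camera): "position" ([x, y, z] in mm, in the coordinates of the camera as it stood for that picture, good to about 4 mm: the middle of the surface that is visible of it).
- ctrl.outline_of(target, camera): "region" (384x512 bool, what is visible of it).
- ctrl.landmark_of(target, camera): "position" ([x, y, z] in mm, in the coordinates of the camera as it stood for that picture, good to about 4 mm: a listed point, or the origin of a listed thing).
The state is a dict: "time": time; "q": joint angles; "joint_velocities": joint speeds; "joint_torque": joint torques, N m; "position": TCP position; "eef_rot": TCP orientation; "contact_force": force on the tool from outside, world axes, zero at the start; "wrist_torque": the same for the moment, N m; "finger_gap": finger opening in mm.
Only numpy, scipy, OpenCV 4.12 (cv2) and the standard library are available. Lean on these libraries where they do the work, as an engineer would, in place of code of your own. Each camera call takes 0.05 s, during which the arm holds its last target.

### The job

Use the flat pry bar, not the fingers, to lever up the tight sloping lid of the aluminium case at the slot in its front edge, and swing the lid right up until it stands upright or leans back. Lay the bar flat on the bench again, then set exactly two of the four meters gently in the case's tray, flat and screen up, leaving the other two on the bench and the lid open. Leave the other things on the bench where they are.

Things in the scene. Friction and masses are not known exactly. Their poses are not given: they have to be found in the camera images.
- case: fixed aluminium case, 140 (x) x 260 (y) mm, with a sloping lid. Its front (-x) faces roughly to the robot's right; front rim 124 mm high, back rim 198 mm; the rim and the shut lid rise to the back at 28 degrees (0.489 rad). Side walls 5 mm thick, back 6 mm. Origin: centre of its underside, z up. Fingers must not press on case or lid (over 1 N) while the lid is under 0.12 rad open
- case_tray (a point): centre of the case's flat inner floor, 100 mm above the bench, 13 mm behind the case's centre; axes those of the case. The open tray measures about 100 (x) x 250 (y) mm. Above it the front rim stands 24 mm, and the side walls rise from about 38 mm at the front to 98 mm at the back
- slot (a point): middle of the mouth of the pry slot in the front rim, directly under the lid's front edge; axes those of the case (not sloped). 80 mm wide (y), 8 mm high, it runs 26 mm deep into the tray, rising at 28 degrees parallel to the shut lid: the blade must go in sloping upwards at about that angle. Its roof is the lid's underside; its floor, black, sticks out 14 mm in front of the mouth as a ledge
- lid (a joint): angle of the lid on its stiff hinge along the back rim: 0 shut, 0.49 level, 2.06 upright, 2.4 fully back. It stays where it is left. Lifting it at the front edge takes about 1.2 N
- lid_hinge (a point): middle of the hinge line, at the back rim on the underside plane of the lid; turns with the lid, at joint 0 its axes are those of the case (y along the hinge)
- lid_edge (a point): middle of the lower side of the lid's front edge, 159 mm from the hinge; moves with the lid. The lid is a plate 5 mm thick, 260 mm wide, 100 g
- pry_bar: flat pry bar, 160 mm long, about 140 g, lying flat on the bench: black rubber handle 90 (x) x 22 (y) x 26 (z) mm, then at its +x end a steel blade 70 long x 30 wide x 3 mm thick at mid-height of the handle (the last 8 mm are 2 mm thick). Origin: centre of the handle's underside; x towards the blade
- bar_grip (a point): point on the bar's middle axis in the handle, 25 mm behind the blade's root, 95 mm behind the tip, 65 mm ahead of the handle's rear end (which hangs low when the blade slopes up), 13 mm above the handle's underside; a good place to grip
- bar_tip (a point): middle of the blade's end; axes those of the bar
- meter1: one of four identical pocket radiation meters: black rounded block 80 (its x) x 50 (y) x 30 (z) mm, about 110 g, green screen on top, lying on the bench screen up. Origin: centre of its underside, z up. Fragile: never let fall into the tray (never faster than 0.5 m/s within 30 mm of the tray floor)
- meter2: one of four identical pocket radiation meters: black rounded block 80 (its x) x 50 (y) x 30 (z) mm, about 110 g, green screen on top, lying on the bench screen up. Origin: centre of its underside, z up. Fragile: never let fall into the tray (never faster than 0.5 m/s within 30 mm of the tray floor)
- meter3: one of four identical pocket radiation meters: black rounded block 80 (its x) x 50 (y) x 30 (z) mm, about 110 g, green screen on top, lying on the bench screen up. Origin: centre of its underside, z up. Fragile: never let fall into the tray (never faster than 0.5 m/s within 30 mm of the tray floor)
- meter4: one of four identical pocket radiation meters: black rounded block 80 (its x) x 50 (y) x 30 (z) mm, about 110 g, green screen on top, lying on the bench screen up. Origin: centre of its underside, z up. Fragile: never let fall into the tray (never faster than 0.5 m/s within 30 mm of the tray floor)
- radio: bystander: black handset 130 x 56 x 36 mm with a 110 mm aerial along +x, lying. Origin: centre of the underside of its body
- torch: bystander: grey torch 180 mm long, 44 mm wide, 38 mm high. Origin: under its barrel, x towards the head
- tape: bystander: roll of tape lying flat, 100 mm across, 48 mm high. Origin: centre of its underside
- mug: bystander: white mug, 80 mm across, 85 mm high. Origin: centre of its underside
- battery: bystander: grey block 110 (x) x 70 (y) x 60 (z) mm. Origin: centre of its underside
Things that resemble listed ones, but are neither listed nor needed, are in the scene too. Leave any turquoise look-alike of the meter1 alone.

How it is judged (in metres and radians):
On the way, in this order (a step that is already met when the one before it is completed fails the run):
1. the lid is levered 0.12 to 0.8 rad open with the bar: the blade's tip is in under it and bears on it (value of joint lid between 0.12 and 0.8 rad and contact force between pry_bar and case above 0.3 N and x of bar_tip in the frame of slot above 0 m), for 0.1 s.
2. the lid is swung up to more than 1.92 rad (upright or leaning back) (value of joint lid above 1.92 rad), for 0.2 s.
At the end, for the whole second after the job is handed in: lid at rest above 1.92 rad; exactly two meters flat on the tray floor (underside within 6 mm of it, tilt under 0.15 rad, screen up), the other two on the bench (below 50 mm); pry bar flat on the bench (within 0.17 rad of level, grip point below 30 mm); bar and meters at rest (value of joint lid above 1.92 rad and velocity of joint lid below 0.05 rad/s and height (world z) of bar_grip below 0.03 m and angle between pry_bar's own x axis and vertical between 1.4 and 1.74 rad and linear speed of each of pry_bar, meter1, meter2, meter3, meter4 below 0.03 m/s and ((x of meter1 in the frame of case_tray between -0.065 and 0.065 m and y of meter1 in the frame of case_tray between -0.125 and 0.125 m and z of meter1 in the frame of case_tray between -0.006 and 0.006 m and angle between each of meter1, meter2's own z axis and vertical below 0.15 rad and x of meter2 in the frame of case_tray between -0.065 and 0.065 m and y of meter2 in the frame of case_tray between -0.125 and 0.125 m and z of meter2 in the frame of case_tray between -0.006 and 0.006 m and height (world z) of each of meter3, meter4 below 0.05 m) or (x of meter1 in the frame of case_tray between -0.065 and 0.065 m and y of meter1 in the frame of case_tray between -0.125 and 0.125 m and z of meter1 in the frame of case_tray between -0.006 and 0.006 m and angle between each of meter1, meter3's own z axis and vertical below 0.15 rad and height (world z) of each of meter2, meter4 below 0.05 m and x of meter3 in the frame of case_tray between -0.065 and 0.065 m and y of meter3 in the frame of case_tray between -0.125 and 0.125 m and z of meter3 in the frame of case_tray between -0.006 and 0.006 m) or (x of meter1 in the frame of case_tray between -0.065 and 0.065 m and y of meter1 in the frame of case_tray between -0.125 and 0.125 m and z of meter1 in the frame of case_tray between -0.006 and 0.006 m and angle between each of meter1, meter4's own z axis and vertical below 0.15 rad and height (world z) of each of meter2, meter3 below 0.05 m and x of meter4 in the frame of case_tray between -0.065 and 0.065 m and y of meter4 in the frame of case_tray between -0.125 and 0.125 m and z of meter4 in the frame of case_tray between -0.006 and 0.006 m) or (height (world z) of each of meter1, meter4 below 0.05 m and x of meter2 in the frame of case_tray between -0.065 and 0.065 m and y of meter2 in the frame of case_tray between -0.125 and 0.125 m and z of meter2 in the frame of case_tray between -0.006 and 0.006 m and angle between each of meter2, meter3's own z axis and vertical below 0.15 rad and x of meter3 in the frame of case_tray between -0.065 and 0.065 m and y of meter3 in the frame of case_tray between -0.125 and 0.125 m and z of meter3 in the frame of case_tray between -0.006 and 0.006 m) or (height (world z) of each of meter1, meter3 below 0.05 m and x of meter2 in the frame of case_tray between -0.065 and 0.065 m and y of meter2 in the frame of case_tray between -0.125 and 0.125 m and z of meter2 in the frame of case_tray between -0.006 and 0.006 m and angle between each of meter2, meter4's own z axis and vertical below 0.15 rad and x of meter4 in the frame of case_tray between -0.065 and 0.065 m and y of meter4 in the frame of case_tray between -0.125 and 0.125 m and z of meter4 in the frame of case_tray between -0.006 and 0.006 m) or (height (world z) of each of meter1, meter2 below 0.05 m and x of meter3 in the frame of case_tray between -0.065 and 0.065 m and y of meter3 in the frame of case_tray between -0.125 and 0.125 m and z of meter3 in the frame of case_tray between -0.006 and 0.006 m and angle between each of meter3, meter4's own z axis and vertical below 0.15 rad and x of meter4 in the frame of case_tray between -0.065 and 0.065 m and y of meter4 in the frame of case_tray between -0.125 and 0.125 m and z of meter4 in the frame of case_tray between -0.006 and 0.006 m))); the robot touches nothing.
It fails at once if the fingers press on the case or lid with more than 1 N while the lid is less than 0.12 rad open (contact force between the fingers and case above 1 N and value of joint lid below 0.12 rad).
It fails at once if a meter is dropped in: it moves faster than 0.5 m/s within 30 mm of the tray floor ((x of meter1 in the frame of case_tray between -0.065 and 0.065 m and y of meter1 in the frame of case_tray between -0.125 and 0.125 m and z of meter1 in the frame of case_tray between -0.01 and 0.03 m and linear speed of meter1 above 0.5 m/s) or (x of meter2 in the frame of case_tray between -0.065 and 0.065 m and y of meter2 in the frame of case_tray between -0.125 and 0.125 m and z of meter2 in the frame of case_tray between -0.01 and 0.03 m and linear speed of meter2 above 0.5 m/s) or (x of meter3 in the frame of case_tray between -0.065 and 0.065 m and y of meter3 in the frame of case_tray between -0.125 and 0.125 m and z of meter3 in the frame of case_tray between -0.01 and 0.03 m and linear speed of meter3 above 0.5 m/s) or (x of meter4 in the frame of case_tray between -0.065 and 0.065 m and y of meter4 in the frame of case_tray between -0.125 and 0.125 m and z of meter4 in the frame of case_tray between -0.01 and 0.03 m and linear speed of meter4 above 0.5 m/s)).
It fails at once if a bystander (radio, torch, tape, mug, battery) is moved by more than 30 mm (distance of any of radio, torch, tape, mug, battery from where it was at the start of the episode above 0.03 m).
It also fails if it takes over 72 s, if anything falls off the work surface, if the arm or the gripper's body presses on something with over 40 N, if the wrist force passes 120 N, or if a joint passes its speed limit or range.

## Working session

There is one attempt and no reset: what is moved stays moved. The work goes in short steps, Python scripts to look and compute and a tool call to move; the robot and the scene stay as the last step left them, time stands still between calls to the robot, and variables do not carry over. Pictures are saved under pics/ and viewed, and the job is handed in when it is done.

Besides the shell and the picture viewer there is one more tool, called after "Emit:" as name([rows], argument=value, ...), one row to a line, values as JSON. move_arm: Moves the arm, as the interface text tells. Scaled input: -1 to 1 covers 0.1 m each way for a shift and 30 degrees each way for a turn. Its arguments: {"type":"object","properties":{"series":{"type":"array"},"squeeze":{"type":"number"}},"required":["series"]}

```bash
ls; mkdir -p pics
python3 - <<'E'
from workcell import ctrl
import cv2
for n in ("scene","top"):
    f=ctrl.grab_frame(n)
    cv2.imwrite(f"pics/{n}0.png",cv2.resize(f["color"][:,:,::-1],(800,600)))
    import numpy as np
    np.savez(f"{n}0.npz",**f)
    print(n,f["intrinsics"],f["world_from_camera"])
print(ctrl.sense())
E
```

```text
pics
scene [[397.67884052   0.         255.68996142]
 [  0.         397.67884052 192.18762807]
 [  0.           0.           1.        ]] [[ 2.91875165e-01 -7.95566293e-01  5.30926700e-01  1.18880200e+03]
 [ 9.56455876e-01  2.43370469e-01 -1.61130293e-01 -2.63269250e+02]
 [-1.02204988e-03  5.54837893e-01  8.31957852e-01  1.19021934e+03]
 [ 0.00000000e+00  0.00000000e+00  0.00000000e+00  1.00000000e+00]]
top [[436.38785218   0.         259.25905609]
 [  0.         436.38785218 191.39207624]
 [  0.           0.           1.        ]] [[ 2.86893077e-02  9.92918189e-01 -1.15283971e-01  3.68855644e+02]
 [-9.99571068e-01  2.91760821e-02  2.53687161e-03 -4.73916388e+01]
 [ 5.88244059e-03  1.15161741e-01  9.93329336e-01  1.66597748e+03]
 [ 0.00000000e+00  0.00000000e+00  0.00000000e+00  1.00000000e+00]]
{'time': 0.1, 'q': array([ 1.21162996e+00,  1.31070896e-01,  1.48916117e+00,  2.27602640e-05,
        1.52298580e+00, -8.53772542e-02]), 'joint_velocities': array([-1.29007298e-03, -1.86120303e-03, -9.82909784e-04, -8.69639272e-04,
        2.49886857e-05, -1.02732813e-03]), 'joint_torque': array([ 9.08987113e-04, -5.61339390e+01, -4.93097699e+01,  7.70687638e-02,
        2.89479975e-02, -3.33123728e-05]), 'position': array([162.00857509, 577.19182012, 217.70620627]), 'eef_rot': array([ 1.36467892e-01,  9.90644161e-01, -7.90105886e-04, -1.90222079e-04]), 'contact_force': array([-0.29582487, -0.69643616, -0.07812837]), 'wrist_torque': array([-0.01460655, -0.01321625,  0.01142269]), 'finger_gap': 92.73462664628576}
```

View pics/scene0.png

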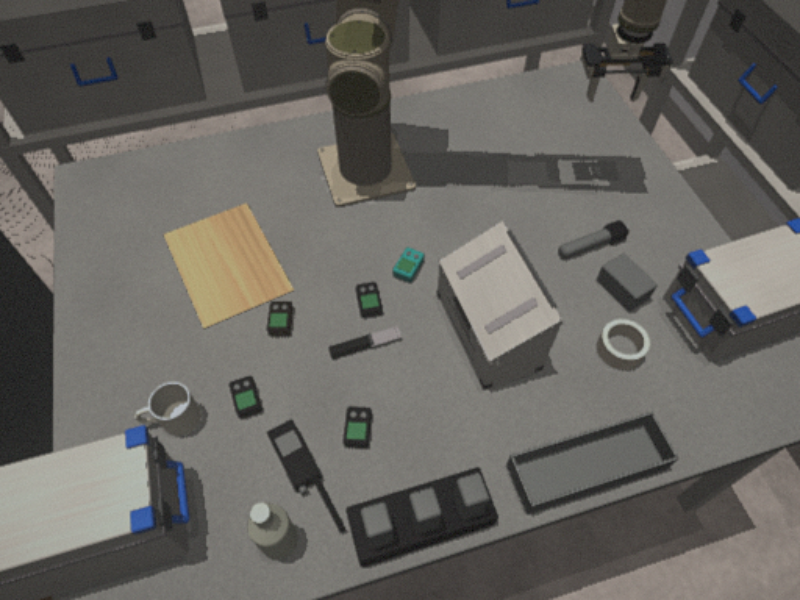

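View pics/top0.png

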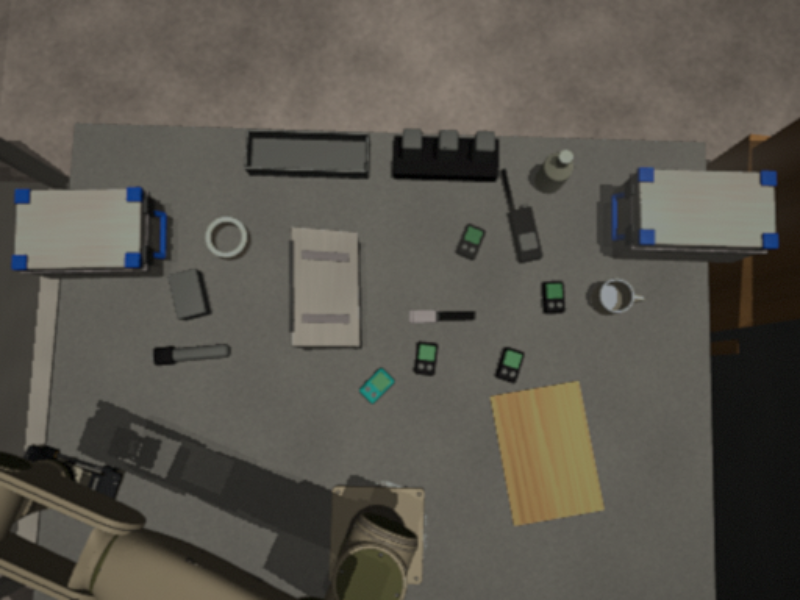

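```bash
cat > h.py <<'E'
from workcell import ctrl
import numpy as np, cv2
from scipy.spatial.transform import Rotation as R
def w(T,p): return (T[:3,:3]@np.array(p)+T[:3,3])
def cloud(f):
    z=f["z_map"].astype(float);K=f["intrinsics"]
    v,u=np.mgrid[:z.shape[0],:z.shape[1]]
    P=np.stack([(u-K[0,2])/K[0,0]*z,-(v-K[1,2])/K[1,1]*z,-z],-1)
    P=P@f["world_from_camera"][:3,:3].T+f["world_from_camera"][:3,3]
    P[z==0]=np.nan
    return P
def proj(f,p):
    T=f["world_from_camera"];K=f["intrinsics"]
    c=T[:3,:3].T@(np.array(p)-T[:3,3])
    return np.array([K[0,0]*c[0]/-c[2]+K[0,2],K[1,1]*c[1]/c[2]+K[1,2]])
E
python3 - <<'E'
from h import *
np.set_printoptions(precision=1,suppress=True)
for n in ("scene","top"):
    f=ctrl.grab_frame(n);T=f["world_from_camera"]
    for t in ["case","case_tray","slot","lid_hinge","lid_edge","pry_bar","bar_grip","bar_tip","meter1","radio","torch","tape","mug","battery"]:
        r=ctrl.landmark_of(t,n)
        print(n,t,[(round(d["p"],2),w(T,d["position"])) for d in r[:6]])
E
```

```text
scene case [(0.87, array([563.4, 131.8,  -1.5])), (0.53, array([ 412.6, -104.5,    6.4]))]
scene case_tray []
scene slot [(0.79, array([560.2,  67.8, 121.7]))]
scene lid_hinge [(0.7, array([ 410.7, -101.7,    4.9])), (0.69, array([560.4, 197.5, 196.1])), (0.25, array([697.4, 385.7,   1.9]))]
scene lid_edge [(0.67, array([ 523.9, -152. ,    9.9])), (0.6, array([564.1,  63.5, 121.7]))]
scene pry_bar [(0.61, array([ 518. , -173.5,   -2. ])), (0.51, array([562. , 196.9, 193.9]))]
scene bar_grip [(0.89, array([ 523.9, -151.9,   11.2]))]
scene bar_tip [(0.67, array([515.1, -62.3,  14.2]))]
scene meter1 [(0.93, array([ 571.9, -412.8,    1.6])), (0.79, array([ 413.9, -104.5,    3.6])), (0.77, array([ 406.7, -304.2,    0.4])), (0.68, array([ 707. , -207.5,   -3.7])), (0.68, array([349.1,  12.5,  -1.9]))]
scene radio [(0.95, array([ 725.7, -343.1,   -4.7]))]
scene torch [(0.89, array([414.6, 440.6,  -4.2])), (0.17, array([ 520. , -175.2,   -2.1]))]
scene tape [(0.69, array([694.3, 384. ,   1.6])), (0.69, array([560.8, 130.9,  -1.2]))]
scene mug [(0.84, array([ 572.7, -540.8,   -5.5]))]
scene b
[... 504 characters left out ...]
(0.8, array([523.8, -57.6,  12.6])), (0.55, array([ 405.5, -308.4,   -2.1]))]
top meter1 [(0.77, array([ 710. , -208.3,    3.1])), (0.77, array([352.1,  11.3,   0.9])), (0.75, array([ 577.2, -415.1,   -0.5])), (0.73, array([ 526.5, -157.4,   14. ])), (0.7, array([ 403.7, -307.2,   -2.5])), (0.51, array([ 417. , -107. ,   -1.3]))]
top radio [(0.94, array([ 723.9, -340.3,   -1.6])), (0.48, array([417.4, 439. ,   1.2]))]
top torch [(0.6, array([ 725.2, -341.3,   -1.1])), (0.58, array([418.3, 439.6,  -1.4]))]
top tape [(0.64, array([695.4, 385.2,  -3.5]))]
top mug [(0.87, array([ 574.6, -545.5,    1.4])), (0.59, array([ 404.6, -306.2,    0.3]))]
top battery [(0.61, array([557.3, 467.8,  -1.9]))]
```

The scene view shows the case at (500,310) with its lid shut and its front facing the bar, and the bar at (365,343) with its blade toward the case. It also shows four black meters at (369,299), (280,318), (245,397) and (357,427), plus a turquoise look-alike at (408,264). Next I'll measure exact poses from depth.

Run:
```python
from h import *
np.set_printoptions(precision=2,suppress=True)
for n in ("scene","top"):
    f=dict(np.load(n+"0.npz")); P=cloud(f)
    m=(P[...,2]>110)&(P[...,2]<215)&(abs(P[...,0]-565)<160)&(abs(P[...,1]-132)<110)
    Q=P[m]
    # plane fit ransac-ish
    for it in range(4):
        c=Q.mean(0);u,s,vt=np.linalg.svd(Q-c,full_matrices=False);nn=vt[2]*np.sign(vt[2][2])
        d=abs((Q-c)@nn);Q=Q[d<(8,4,3,3)[it]]
    print(n,"plane n",nn,"tilt",np.arccos(nn[2]),"yaw of -n",np.degrees(np.arctan2(-nn[1],-nn[0])),"c",c,len(Q))
    r=cv2.minAreaRect(Q[:,:2].astype(np.float32));print(r,cv2.boxPoints(r))
    zf=P[(abs(P[...,0]-500)<50)&(abs(P[...,1]+250)<30)];print("bench z",np.nanmedian(zf[:,2]))
    # bar
    m=(P[...,2]>6)&(P[...,2]<60)&(abs(P[...,0]-524)<45)&(abs(P[...,1]+140)<110)
    Q=P[m];r=cv2.minAreaRect(Q[:,:2].astype(np.float32));print("bar",r,np.percentile(Q[:,2],[5,50,95]))
    H=Q[Q[:,2]>20];r=cv2.minAreaRect(H[:,:2].astype(np.float32));print("handle",r,np.median(H[:,2]))
    print("blade ends y",Q[:,1].min(),Q[:,1].max())
    for c in [(415,-105),(405,-307),(707,-208),(575,-414),(350,12)]:
        m=(P[...,2]>12)&(P[...,2]<60)&(np.hypot(P[...,0]-c[0],P[...,1]-c[1])<70)
        Q=P[m];Q=Q[Q[:,2]>np.percentile(Q[:,2],90)-8];r=cv2.minAreaRect(Q[:,:2].astype(np.float32));print("m",r,np.median(Q[:,2]))
```

```text
scene plane n [ 0.03 -0.47  0.88] tilt 0.4937927501229733 yaw of -n 93.66717446655463 c [568.47 129.72 166.24] 2960
((563.016357421875, 130.04537963867188), (261.6402587890625, 145.39804077148438), 3.335054874420166) [[428.19 195.01]
 [436.65  49.86]
 [697.84  65.08]
 [689.39 210.23]]
bench z -0.740097987801164
bar ((521.1923217773438, -123.74217224121094), (190.98324584960938, 58.87865447998047), 81.101318359375) [ 9.63 17.38 27.77]
handle ((522.6940307617188, -172.03553771972656), (25.38085174560547, 95.74093627929688), 3.9815170764923096) 24.537907140630296
blade ends y -220.18211221788948 -33.95379259903186
m ((416.3553466796875, -103.97341918945312), (49.24421691894531, 79.55058288574219), 84.5517807006836) 29.30038336647567
m ((409.23748779296875, -306.34515380859375), (50.1121940612793, 80.38363647460938), 71.47960662841797) 29.03088149834514
m ((704.808349609375, -206.40638732910156), (49.523250579833984, 79.88262176513672), 72.9717025756836) 29.19719742845996
m ((575.324951171875, -410.7757873535156), (80.812255859375, 49.12964630126953), 3.568965435028076) 29.03195710564944
[... 640 characters left out ...]
375), 4.575864315032959) 25.625146338388276
blade ends y -246.8515967996325 -31.58129697624807
m ((418.5533752441406, -105.62970733642578), (49.215850830078125, 79.21646881103516), 83.31312561035156) 30.85999438953354
m ((408.4880065917969, -307.528076171875), (47.305294036865234, 79.744873046875), 72.21378326416016) 30.534564664034747
m ((706.5343017578125, -207.82284545898438), (48.54507064819336, 78.85435485839844), 68.20525360107422) 31.067309944482304
m ((575.1002807617188, -412.24609375), (77.25444793701172, 49.314674377441406), 5.3738017082214355) 31.06937790316624
m ((349.6675720214844, 9.531211853027344), (47.27657699584961, 76.00567626953125), 46.780574798583984) 30.861737606520137
```

Run:
```python
from h import *
np.set_printoptions(precision=2,suppress=True)
for n in ("scene","top"):
    f=ctrl.grab_frame(n); P=cloud(f)
    r=ctrl.outline_of("pry_bar",n)
    print([ (round(d["p"],2),d["region"].sum()) for d in r])
    # rays to plane z=13 for bar pixels near
    c=proj(f,[521,-140,13]); 
    K=f["intrinsics"];T=f["world_from_camera"]
    for d in r[:2]:
        v,u=np.nonzero(d["region"])
        D=np.stack([(u-K[0,2])/K[0,0],-(v-K[1,2])/K[1,1],-np.ones(len(u))],-1)@T[:3,:3].T
        def at(z): 
            s=(z-T[2,3])/D[:,2]; return (T[:3,3]+D*s[:,None])[:,:2]
        for z in (13,26):
            q=at(z).astype(np.float32); print(z,cv2.minAreaRect(q),q.min(0),q.max(0))
    img=f["color"];u0,v0=c.astype(int);cr=img[v0-30:v0+30,u0-45:u0+45,::-1]
    cv2.imwrite(f"pics/bar_{n}.png",cv2.resize(cr,None,fx=8,fy=8,interpolation=cv2.INTER_NEAREST)); print(u0,v0)
```

```text
[(0.69, np.int64(370))]
13 ((520.5794677734375, -138.95742797851562), (34.485958099365234, 156.35475158691406), 2.8223798274993896) [ 500.52 -217.35] [537.76 -60.52]
26 ((527.9586791992188, -140.3302001953125), (34.105159759521484, 154.62811279296875), 2.822336435317993) [ 508.12 -217.86] [544.95 -62.76]
233 219
[(0.51, np.int64(295)), (0.42, np.int64(556))]
13 ((520.8516845703125, -143.14158630371094), (26.721172332763672, 159.87623596191406), 1.6771559715270996) [ 505.27 -222.94] [536.33 -62.98]
26 ((519.6563110351562, -142.3885498046875), (26.511018753051758, 158.61888122558594), 1.6771674156188965) [ 504.2  -221.56] [535.01 -62.86]
13 ((774.505859375, -334.21636962890625), (223.45494079589844, 60.01024627685547), 12.218133926391602) [ 663.32 -382.02] [ 879.48 -291.09]
26 ((771.3156127929688, -331.9606628417969), (221.69760131835938, 59.538265228271484), 12.218137741088867) [ 661.01 -379.39] [ 875.47 -289.17]
282 202
```

```bash
cd pics; python3 -c "
import cv2,numpy as np
a=cv2.imread('bar_scene.png');b=cv2.imread('bar_top.png');cv2.imwrite('bars.png',cv2.resize(np.vstack([a,b]),(450,600)))"
```

```text
(no output)
```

View pics/bars.png

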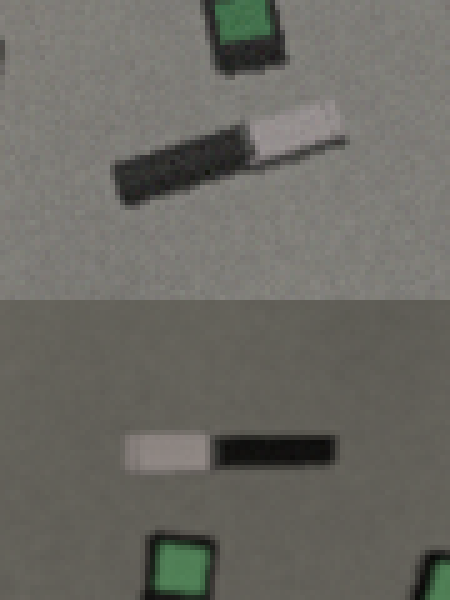

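The crops show the bar lying level: in the top crop its black handle runs from 215 to 335 px and its steel blade from 127 to 210 px. Its yaw is about 92° and the grip point is near (521.5, -156). I'll move above it now.

Emit:
move_arm([
  [[0.1, -0.3, 0.4], [0, 0, -0.15], -1],
  [[0.42, -0.6, 0.9], [0, 0, -0.3], -1],
  [[0.42, -0.9, 0.9], [0, 0, -0.3], -1],
])

```text
time: 2.1
position: [206.0, 488.5, 312.7]
eef_rot: [0.215, 0.977, 0.003, 0.001]
contact_force: [1.0, -0.9, 0.3]
finger_gap: 93.4
```

Emit:
move_arm([
  [[0.21, -0.45, 0], [0, 0, -0.15], -1],
  [[0.42, -0.9, 0], [0, 0, -0.3], -1],
])

```text
time: 2.3
position: [246.6, 396.6, 309.6]
eef_rot: [0.291, 0.957, 0.001, 0.0]
contact_force: [1.3, 0.1, 0.6]
finger_gap: 93.0
```

Emit:
move_arm([
  [[0.21, -0.45, 0], [0, 0, -0.15], -1],
  [[0.42, -0.9, 0], [0, 0, -0.3], -1],
])

```text
time: 2.5
position: [288.5, 306.0, 308.8]
eef_rot: [0.365, 0.931, 0.0, 0.0]
contact_force: [1.2, 0.7, -0.3]
finger_gap: 93.1
```

Emit:
move_arm([
  [[0.21, -0.45, 0], [0, 0, -0.15], -1],
  [[0.42, -0.9, 0], [0, 0, -0.3], -1],
])

```text
time: 2.7
position: [330.5, 215.9, 308.9]
eef_rot: [0.437, 0.899, 0.0, 0.0]
contact_force: [1.4, 0.7, 0.8]
finger_gap: 92.7
```

Emit:
move_arm([
  [[0.21, -0.45, 0], [0, 0, -0.15], -1],
  [[0.42, -0.9, 0], [0, 0, -0.3], -1],
])

```text
time: 2.9
position: [372.6, 125.8, 309.0]
eef_rot: [0.506, 0.862, 0.0, 0.001]
contact_force: [0.9, -0.0, -0.2]
finger_gap: 92.8
```

Emit:
move_arm([
  [[0.21, -0.45, 0], [0, 0, -0.15], -1],
  [[0.42, -0.9, 0], [0, 0, -0.3], -1],
])

```text
time: 3.1
position: [414.7, 35.6, 309.1]
eef_rot: [0.573, 0.82, 0.0, 0.001]
contact_force: [2.0, 0.8, 0.7]
finger_gap: 92.9
```

Emit:
move_arm([
  [[0.21, -0.45, -0.1], [0, 0, -0.15], -1],
  [[0.42, -0.9, -0.3], [0, 0, -0.3], -1],
])

```text
time: 3.3
position: [456.0, -51.4, 281.7]
eef_rot: [0.635, 0.772, 0.001, 0.002]
contact_force: [1.1, 1.1, 0.7]
finger_gap: 92.5
```

Emit:
move_arm([
  [[0.21, -0.45, -0.1], [0, 0, -0.15], -1],
  [[0.42, -0.9, -0.3], [0, 0, -0.3], -1],
  [[0.42, -0.9, -0.6], [0, 0, -0.3], -1],
  [[0.42, -0.9, -0.6], [0, 0, -0.3], -1],
])

```text
time: 3.7
position: [494.1, -139.3, 215.2]
eef_rot: [0.694, 0.72, -0.002, -0.004]
contact_force: [0.0, 0.3, -1.2]
finger_gap: 93.2
```

Run:
```python
from h import *
np.set_printoptions(precision=3,suppress=True)
ctrl.grab_frame("top")
s=ctrl.sense();print(s["position"],s["joint_velocities"],R.from_quat(s["eef_rot"]).as_matrix(),s["q"])
```

```text
[ 494.911 -138.589  217.941] [ 0.03  -0.05  -0.049  0.003  0.022  0.002] [[-0.039  0.999 -0.005]
 [ 0.999  0.039  0.002]
 [ 0.002 -0.005 -1.   ]] [-0.373 -0.098  1.72   0.     1.525 -0.412]
```

Emit:
move_arm([
  [[0.13, -0.09, -0.4], [0, 0, 0], -1],
  [[0.26, -0.18, -0.8], [0, 0, 0], -1],
  [[0.26, -0.18, -1.0], [0, 0, 0], -1],
  [[0.26, -0.18, -1.0], [0, 0, 0], -1],
])

```text
time: 4.15
position: [521.2, -155.1, 118.5]
eef_rot: [0.692, 0.722, -0.001, -0.002]
contact_force: [-0.5, -0.0, -0.8]
finger_gap: 92.9
```

Run:
```python
from h import *
np.set_printoptions(precision=3,suppress=True)
f=ctrl.grab_frame("top")
g=ctrl.grab_frame("scene")
s=ctrl.sense();print(s["time"],s["position"],s["joint_velocities"])
p=proj(f,[521,-140,13]).astype(int);q=proj(g,[521,-140,13]).astype(int)
a=f["color"][p[1]-50:p[1]+50,p[0]-60:p[0]+60,::-1];b=g["color"][q[1]-50:q[1]+50,q[0]-60:q[0]+60,::-1]
cv2.imwrite("pics/pre.png",cv2.resize(np.hstack([a,b]),(800,333)))
```

```text
4.25 [ 523.379 -156.195  122.41 ] [-0.005 -0.019 -0.021 -0.001 -0.005 -0.001]
```

View pics/pre.png

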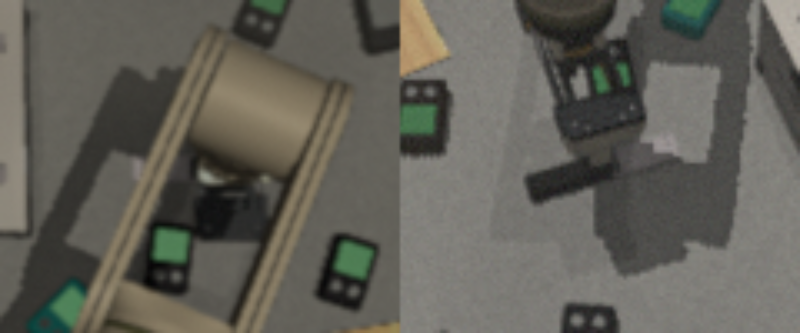

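Emit:
move_arm([
  [[-0.02, 0.02, -0.4], [0, 0, 0], -0.3],
  [[-0.02, 0.02, -0.8], [0, 0, 0], -0.3],
  [[-0.02, 0.02, -1.0], [0, 0, 0], -0.3],
  [[-0.02, 0.02, -1.0], [0, 0, 0], -0.3],
  [[-0.02, 0.02, -1.0], [0, 0, 0], -0.3],
])

```text
time: 4.75
position: [522.4, -155.1, 23.0]
eef_rot: [0.692, 0.721, 0.001, 0.002]
contact_force: [-0.4, 0.4, 0.8]
finger_gap: 61.7
```

Run:
```python
from h import *
np.set_printoptions(precision=3,suppress=True)
for i in range(3):
  g=ctrl.grab_frame("scene")
  s=ctrl.sense();print(s["time"],s["position"],s["contact_force"],s["finger_gap"])
q=proj(g,[521,-140,13]).astype(int)
b=g["color"][q[1]-50:q[1]+50,q[0]-60:q[0]+60,::-1]
cv2.imwrite("pics/pre2.png",cv2.resize(b,(720,600)))
```

```text
4.8 [ 522.927 -155.46    23.584] [ 0.596 -0.155 -0.272] 60.90566908172635
4.85 [ 523.016 -155.551   23.568] [-0.779  0.251 -0.032] 60.81829442866811
4.9 [ 522.846 -155.583   23.303] [ 0.155 -0.168 -0.445] 60.43478679646071
```

View pics/pre2.png

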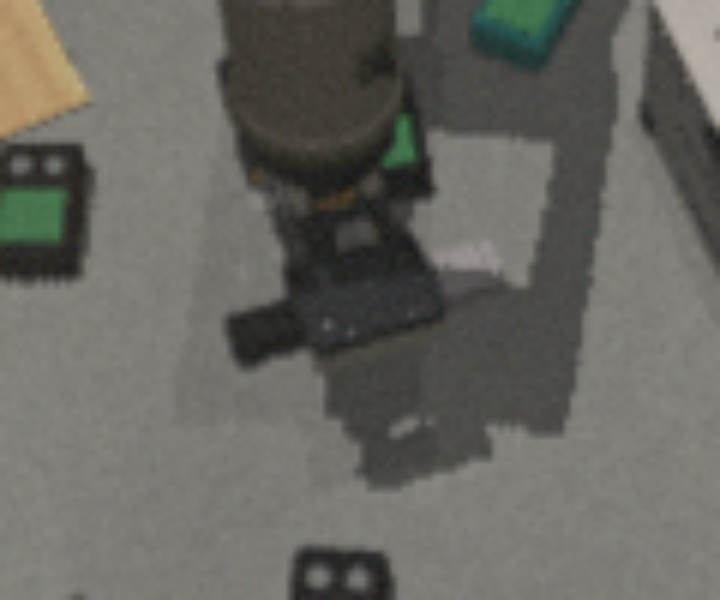

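Emit:
move_arm([
  [[-0.01, 0, -0.1], [0, 0, 0], -0.3],
  [[-0.01, 0, -0.18], [0, 0, 0], -0.3],
  [[-0.01, 0, -0.18], [0, 0, 0], -0.3],
  [[-0.01, 0, -0.18], [0, 0, 0], 1],
  [[-0.01, 0, -0.18], [0, 0, 0], 1],
  [[-0.01, 0, -0.18], [0, 0, 0], 1],
  [[-0.01, 0, -0.18], [0, 0, 0], 1],
  [[-0.01, 0, -0.18], [0, 0, 0], 1],
], squeeze=50)

```text
time: 5.7
position: [519.7, -154.9, 2.3]
eef_rot: [0.693, 0.721, 0.0, 0.0]
contact_force: [0.6, -0.7, -0.5]
finger_gap: 25.4
```

Emit:
move_arm([
  [[0, 0, 0], [0, 0, 0], 1],
  [[0, 0, 0], [0, 0, 0], 1],
  [[0, 0, 0.2], [0, 0, 0], 1],
  [[0, 0, 0.6], [0, 0, 0], 1],
  [[0, 0, 1.0], [0, 0, 0], 1],
  [[0, 0, 1.0], [0, 0, 0], 1],
  [[0, 0, 1.0], [0, 0, 0], 1],
])

```text
time: 6.4
position: [520.3, -155.1, 103.2]
eef_rot: [0.693, 0.721, 0.0, 0.001]
contact_force: [0.5, 0.1, -2.3]
finger_gap: 21.8
```

Run:
```python
from h import *
np.set_printoptions(precision=3,suppress=True)
for i in range(2):
  g=ctrl.grab_frame("scene")
  s=ctrl.sense();print(s["time"],s["position"],s["contact_force"],s["finger_gap"])
q=proj(g,[521,-110,100]).astype(int)
b=g["color"][q[1]-60:q[1]+60,q[0]-80:q[0]+80,::-1]
cv2.imwrite("pics/lift.png",cv2.resize(b,(800,600)))
for t in ("bar_tip","slot","lid_edge","bar_grip","lid_hinge"):
  print(t,[(round(d["p"],2),w(g["world_from_camera"],d["position"])) for d in ctrl.landmark_of(t,"scene")])
```

```text
6.45 [ 519.111 -154.649  101.46 ] [ 0.373 -0.044 -1.868] 21.56523562306831
6.5 [ 518.408 -154.364  100.479] [-0.398  0.072 -1.985] 21.911001145852893
bar_tip [(0.53, array([563.804,  70.074, 120.982])), (0.49, array([515.151, -60.94 , 110.67 ]))]
slot [(0.87, array([562.592,  70.758, 120.566]))]
lid_edge [(0.69, array([563.333,  59.976, 124.736]))]
bar_grip [(0.69, array([ 524.975, -150.092,  108.53 ]))]
lid_hinge [(0.95, array([559.152, 199.128, 195.943]))]
```

View pics/lift.png

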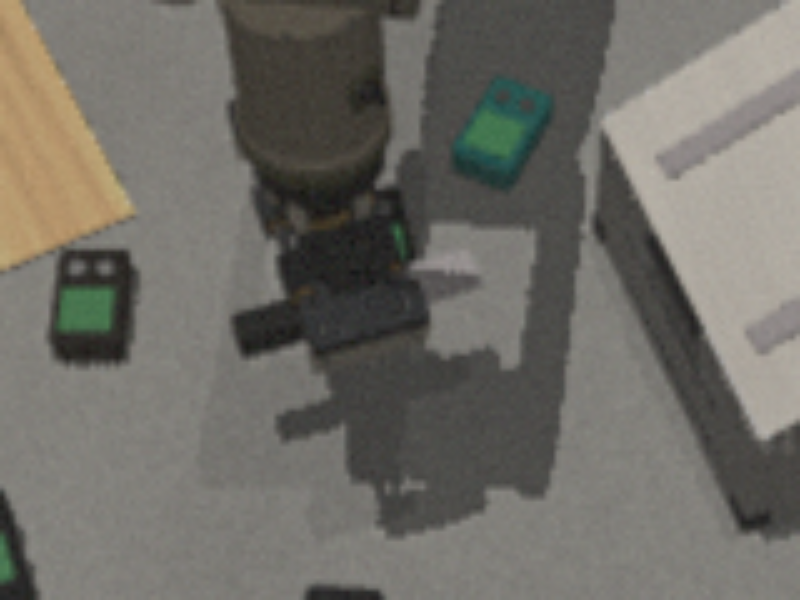

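Emit:
move_arm([
  [[0.13, 0.1, 0], [0.23, 0.013, 0.01], 1],
  [[0.26, 0.2, 0], [0.46, 0.026, 0.01], 1],
  [[0.39, 0.3, 0], [0.7, 0.039, 0.02], 1],
  [[0.52, 0.4, 0], [0.932, 0.052, 0.03], 1],
  [[0.52, 0.5, 0], [0.932, 0.052, 0.03], 1],
  [[0.52, 0.5, 0], [0.932, 0.052, 0.03], 1],
])

```text
time: 7.35
position: [570.7, -104.2, 100.2]
eef_rot: [0.667, 0.705, 0.164, -0.178]
contact_force: [-0.7, 0.9, -1.5]
finger_gap: 21.9
```

```bash
cat >> h.py <<'E'
def pose(n=4,cam="scene"):
    ps=[];qs=[];fs=[]
    for i in range(n):
        f=ctrl.grab_frame(cam);s=ctrl.sense();ps.append(s["position"]);qs.append(s["eef_rot"]);fs.append(s["contact_force"])
    ps=np.array(ps);Rm=R.from_quat(qs).mean()
    print("t",round(s["time"],2),"pos",ps.mean(0).round(1),"sd",ps.std(0).round(1),"F",np.mean(fs,0).round(2),"gap",round(s["finger_gap"],1))
    return f,ps.mean(0),Rm
def crop(f,p,name,h=60,ww=80,size=(800,600)):
    q=proj(f,p).astype(int);b=f["color"][max(0,q[1]-h):q[1]+h,max(0,q[0]-ww):q[0]+ww,::-1]
    cv2.imwrite(f"pics/{name}.png",cv2.resize(b,size,interpolation=cv2.INTER_CUBIC))
E
python3 - <<'E'
from h import *
np.set_printoptions(precision=3,suppress=True)
f,p,Rm=pose()
print(Rm.as_matrix())
u=-Rm.as_matrix()[:,0] ; u=u if u[1]>0 else -u
print("u",u,"slope deg",np.degrees(np.arcsin(u[2])),"tip",p+94*u-10*Rm.as_matrix()[:,2])
crop(f,[550,-20,110],"tilt")
for t in ("bar_tip","slot"):
  print(t,[(round(d["p"],2),w(f["world_from_camera"],d["position"])) for d in ctrl.landmark_of(t,"scene")])
E
```

```text
t 7.55 pos [ 571.5 -104.5  102.7] sd [0.3 0.1 0.8] F [ 0.21 -0.31 -1.31] gap 22.1
[[-0.05   0.998 -0.03 ]
 [ 0.883  0.058  0.467]
 [ 0.468 -0.003 -0.884]]
u [-0.05   0.883  0.468] slope deg 27.874116719600593 tip [567.133 -26.213 155.537]
bar_tip [(0.77, array([567.395, -25.08 , 157.236]))]
slot [(0.71, array([560.699,  69.876, 124.728]))]
```

View pics/tilt.png

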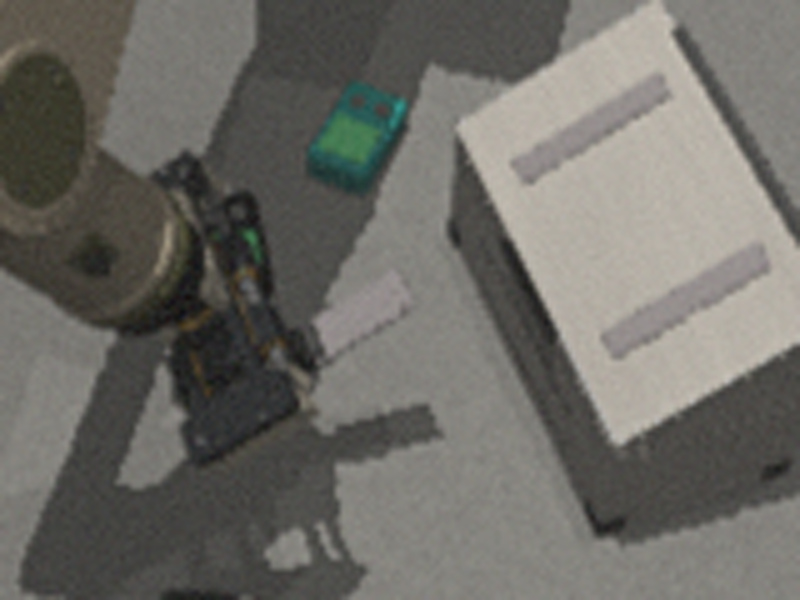

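Run:
```python
from h import *
np.set_printoptions(precision=2,suppress=True)
Pz=[]
for i in range(3):
    f=ctrl.grab_frame("scene");Pz.append(f["z_map"])
f["z_map"]=np.median(Pz,0);P=cloud(f)
r=ctrl.outline_of("lid","scene");print([(d["p"],d["region"].sum()) for d in r])
m=(P[...,2]>110)&(P[...,2]<215)&(abs(P[...,0]-565)<125)&(abs(P[...,1]-132)<60)
Q=P[m]
for t in (8,4,3,3):
    c=Q.mean(0);vt=np.linalg.svd(Q-c,full_matrices=False)[2];nn=vt[2]*np.sign(vt[2][2]);Q=Q[abs((Q-c)@nn)<t]
print("lid",c,nn,np.degrees(np.arccos(nn[2])),np.std((Q-c)@nn))
s=ctrl.sense();p=s["position"];M=R.from_quat(s["eef_rot"]).as_matrix();u=M[:,0];tip=p+94*u-10*M[:,2];nb=-M[:,2];wv=M[:,1]
d=P-tip; a=d@u;b=d@wv;h=d@nb
mb=(a<-6)&(a>-50)&(abs(b)<11)&(abs(h)<12)
print("blade n",mb.sum(),"height over model axis",np.median(h[mb]),np.std(h[mb]))
print("dist of blade pts to lid top plane",np.median((P[mb]-c)@nn), "model",(tip-c)@nn)
# extent of tip: a of blade region pixels
mb2=(abs(b)<9)&(abs(h)<5)&(a<20)&(a>-60);print("max a",np.percentile(a[mb2],[95,99,100]))
# lid extent along case x
cx=np.array([-np.sin(np.radians(3.2)),np.cos(np.radians(3.2)),0]);g=cx-nn*(cx@nn);g/=np.linalg.norm(g)
ml=(abs((P-c)@nn)<4)&(abs(P[...,0]-565)<100)
e=((P-c)@g)[ml];e=e[abs(e)<110];print("edge ext",np.percentile(e,[0.5,1,99,99.5]),"front edge pt",c+g*np.percentile(e,1))
```

```text
[(0.89, np.int64(3804)), (0.71, np.int64(5477))]
lid [571.89 132.97 167.93] [ 0.03 -0.47  0.88] 28.123894189116644 1.3686307099324653
blade n 86 height over model axis 1.4590478876244641 1.3123716329107036
dist of blade pts to lid top plane 65.68318914922574 model 64.14910035284663
max a [-2.03  0.27  0.91]
edge ext [-84.12 -83.2   77.27  78.07] front edge pt [575.96  59.71 128.71]
```

Emit:
move_arm([
  [[0, 0.1, -0.3], [0, 0, 0], 1],
  [[0, 0.3, -0.49], [0, 0, 0], 1],
  [[0, 0.5, -0.49], [0, 0, 0], 1],
  [[0, 0.64, -0.49], [0, 0, 0], 1],
  [[0, 0.64, -0.49], [0, 0, 0], 1],
])

```text
time: 8.35
position: [572.1, -39.0, 54.6]
eef_rot: [0.666, 0.706, 0.165, -0.177]
contact_force: [-0.4, -0.8, -1.3]
finger_gap: 21.4
```

```bash
cat > chk.py <<'E'
from h import *
np.set_printoptions(precision=2,suppress=True)
import sys
f,p,Rm=pose(4);M=Rm.as_matrix();u=M[:,0];tip=p+94*u-10*M[:,2]
c=np.array([571.89,132.97,167.93]);nn=np.array([.03,-.47,.88]);nn/=np.linalg.norm(nn)
mouth=np.array([565,64.5,120.8])
g=np.array([-.0493,.8807,.4713])
print("u",u,"tip",tip,"dist below lid top",(tip-c)@nn,"past mouth",(tip-mouth)@g)
crop(f,[560,40,110],sys.argv[1],45,60)
E
python3 chk.py pre3
```

```text
t 8.55 pos [572.5 -41.2  54.6] sd [0.1 0.6 0.2] F [-0.05 -0.18 -1.67] gap 21.8
u [-0.05  0.88  0.47] tip [568.03  37.09 107.46] dist below lid top -8.284137475108837 past mouth -30.579545846132618
```

View pics/pre3.png

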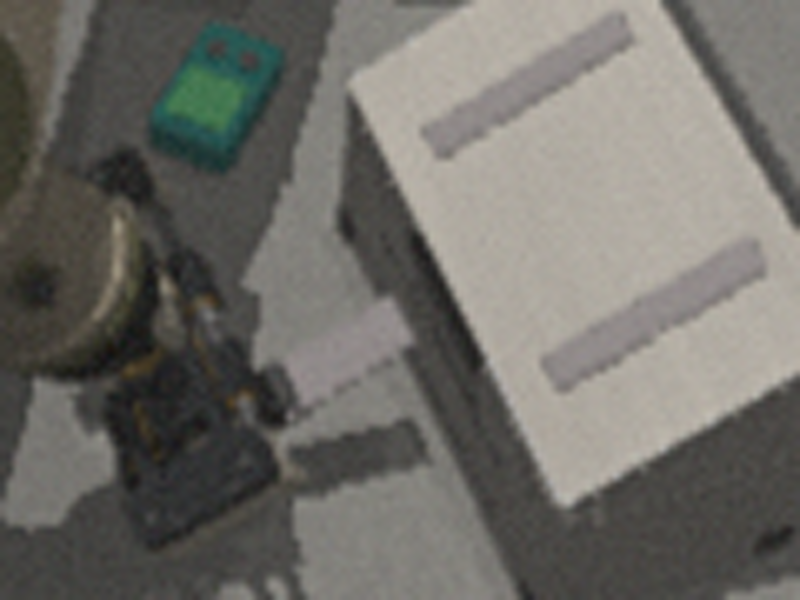

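Emit:
move_arm([
  [[-0.005, 0.09, 0.04], [0, 0, 0], 1],
  [[-0.01, 0.18, 0.088], [0, 0, 0], 1],
  [[-0.015, 0.267, 0.135], [0, 0, 0], 1],
  [[-0.015, 0.267, 0.135], [0, 0, 0], 1],
])

```text
time: 8.95
position: [570.4, -12.9, 67.8]
eef_rot: [0.666, 0.706, 0.165, -0.177]
contact_force: [0.5, 0.2, -1.7]
finger_gap: 21.6
```

```bash
python3 chk.py ins1
```

```text
t 9.15 pos [570.1 -13.9  66.9] sd [0.1 0.3 0.3] F [-0.11  0.03 -1.87] gap 21.5
u [-0.05  0.88  0.47] tip [565.77  64.3  119.85] dist below lid top -10.237006236917862 past mouth -0.6594780614640344
```

View pics/ins1.png

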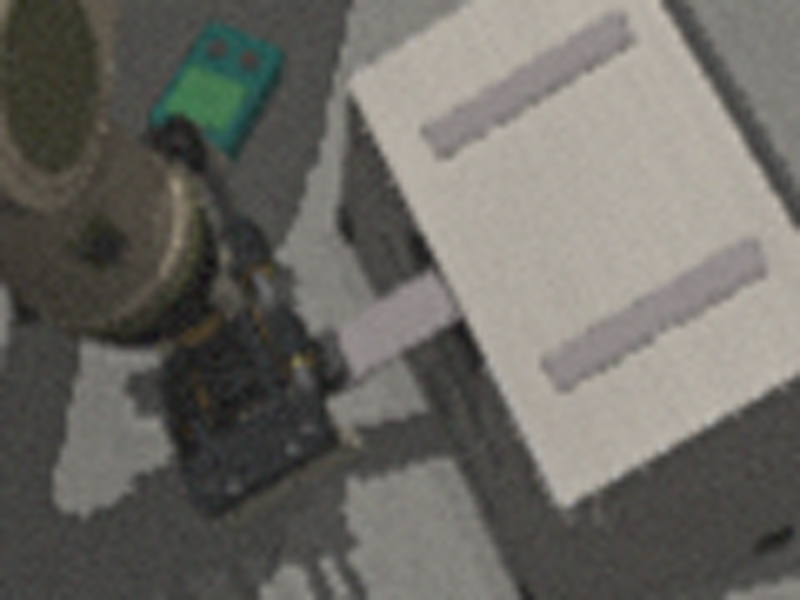

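Emit:
move_arm([
  [[-0.003, 0.05, 0.034], [0, 0, 0], 1],
  [[-0.006, 0.1, 0.064], [0, 0, 0], 1],
  [[-0.006, 0.1, 0.064], [0, 0, 0], 1],
])

```text
time: 9.45
position: [569.7, -3.5, 73.7]
eef_rot: [0.666, 0.705, 0.165, -0.177]
contact_force: [0.5, 0.2, -1.4]
finger_gap: 21.7
```

```bash
python3 chk.py ins2
```

```text
t 9.65 pos [569.5  -4.   73.2] sd [0.1 0.1 0.1] F [ 0.13 -0.03 -1.99] gap 21.8
u [-0.05  0.88  0.47] tip [565.2   74.16 126.16] dist below lid top -9.33183321470387 past mouth 11.02110528025324
```

Emit:
move_arm([
  [[-0.002, 0.035, 0.02], [0, 0, 0], 1],
  [[-0.004, 0.07, 0.041], [0, 0, 0], 1],
  [[-0.004, 0.07, 0.041], [0, 0, 0], 1],
])

```text
time: 9.95
position: [569.2, 3.4, 77.6]
eef_rot: [0.666, 0.705, 0.165, -0.177]
contact_force: [0.5, 0.6, -1.1]
finger_gap: 21.5
```

```bash
python3 chk.py ins3
```

```text
t 10.15 pos [569.1   3.   77.3] sd [0.1 0.1 0.1] F [ 0.27 -0.33 -1.48] gap 21.8
u [-0.05  0.88  0.47] tip [564.79  81.16 130.25] dist below lid top -9.036086583779765 past mouth 19.132406601546094
```

View pics/ins3.png

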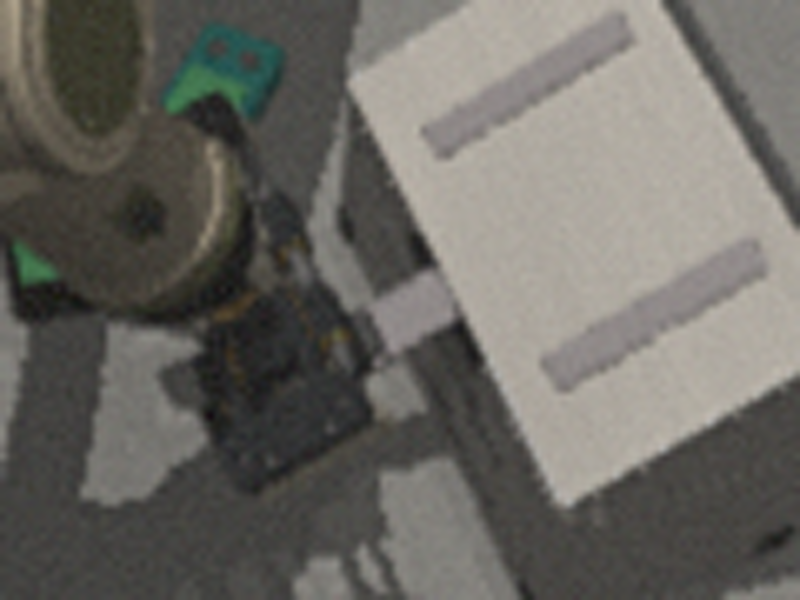

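Emit:
move_arm([
  [[0, 0, 0.05], [0, 0, 0], 1],
  [[0, 0, 0.12], [0, 0, 0], 1],
  [[0, 0, 0.2], [0, 0, 0], 1],
  [[0, 0, 0.28], [0, 0, 0], 1],
  [[0, 0, 0.36], [0, 0, 0], 1],
  [[0, 0, 0.4], [0, 0, 0], 1],
  [[0, 0, 0.4], [0, 0, 0], 1],
])

```text
time: 10.85
position: [569.7, 2.8, 118.3]
eef_rot: [0.666, 0.705, 0.165, -0.176]
contact_force: [-0.1, 0.6, -0.9]
finger_gap: 22.0
```

```bash
python3 chk.py lv1
```

```text
t 11.05 pos [569.1   3.  117.3] sd [0.2 0.  0.3] F [ 0.12  0.33 -1.47] gap 21.9
u [-0.05  0.88  0.47] tip [564.83  81.17 170.32] dist below lid top 26.288427068203585 past mouth 38.032081414941636
```

View pics/lv1.png

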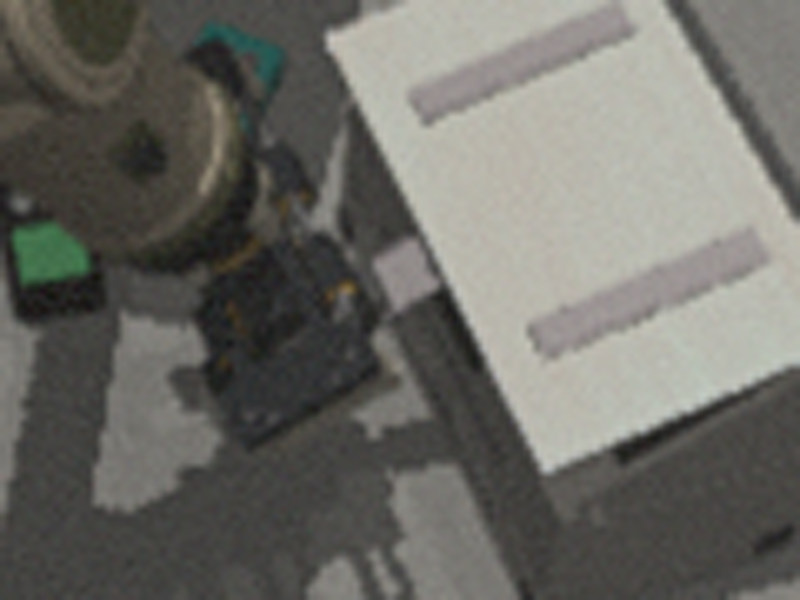

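Emit:
move_arm([
  [[0, 0, 0.1], [0, 0, 0], 1],
  [[0, 0, 0.2], [0, 0, 0], 1],
  [[0, 0, 0.29], [0, 0, 0], 1],
  [[0, 0.015, 0.42], [0, 0, 0], 1],
  [[0, 0.03, 0.54], [0, 0, 0], 1],
  [[0, 0.06, 0.66], [0, 0, 0], 1],
  [[0, 0.1, 0.77], [0, 0, 0], 1],
  [[0, 0.18, 0.93], [0, 0, 0], 1],
])

```text
time: 11.85
position: [568.8, 21.2, 210.7]
eef_rot: [0.667, 0.705, 0.165, -0.177]
contact_force: [-0.7, -0.7, -3.9]
finger_gap: 21.3
```

```bash
python3 chk.py lv2
```

```text
t 12.05 pos [570.   21.7 212.8] sd [0.3 0.4 1.3] F [ 0.48  0.12 -1.3 ] gap 21.4
u [-0.05  0.88  0.47] tip [565.49  99.88 265.75] dist below lid top 101.63819454651629 past mouth 99.44849991932563
```

View pics/lv2.png

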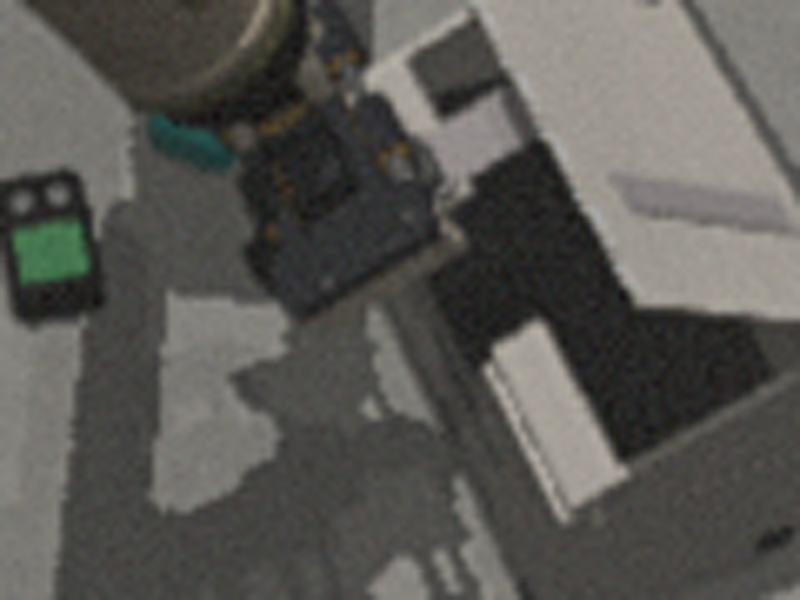

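Emit:
move_arm([
  [[0, 0.09, 0.1], [0, 0, 0], 1],
  [[0, 0.19, 0.2], [0, 0, 0], 1],
  [[0, 0.28, 0.28], [0, 0, 0], 1],
  [[0, 0.38, 0.36], [0, 0, 0], 1],
  [[0, 0.48, 0.41], [0, 0, 0], 1],
  [[0, 0.59, 0.46], [0, 0, 0], 1],
  [[0, 0.71, 0.5], [0, 0, 0], 1],
  [[0, 0.83, 0.53], [0, 0, 0], 1],
])

```text
time: 12.85
position: [569.0, 105.0, 263.5]
eef_rot: [0.666, 0.705, 0.165, -0.177]
contact_force: [-0.6, -1.7, -1.7]
finger_gap: 21.7
```

Emit:
move_arm([
  [[0, 0.12, 0.01], [0, 0, 0], 1],
  [[0, 0.24, 0.01], [0, 0, 0], 1],
  [[0, 0.36, 0.01], [0, 0, 0], 1],
  [[0, 0.46, 0], [0, 0, 0], 1],
  [[0, 0.46, 0], [0, 0, 0], 1],
])

```text
time: 13.35
position: [568.8, 151.4, 262.9]
eef_rot: [0.666, 0.706, 0.165, -0.177]
contact_force: [-0.2, 0.1, -2.0]
finger_gap: 21.3
```

```bash
python3 chk.py lv3
python3 - <<'E'
from h import *
f=ctrl.grab_frame("scene");crop(f,[565,150,280],"lv3b",80,107)
E
```

```text
t 13.55 pos [569.  150.1 263.1] sd [0.1 0.4 0.1] F [-0.05 -0.03 -1.49] gap 21.7
u [-0.05  0.88  0.47] tip [564.67 228.27 316.03] dist below lid top 85.48071533739655 past mouth 236.2587292756198
```

View pics/lv3b.png

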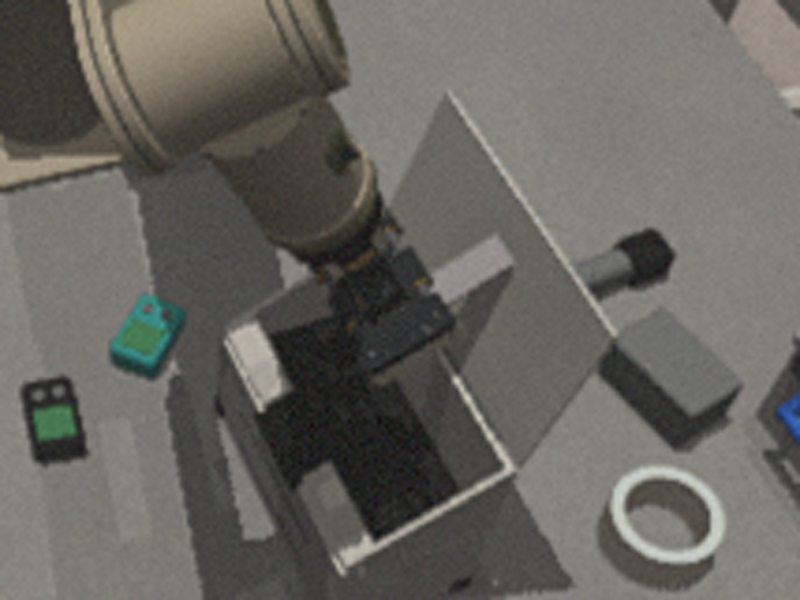

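The lid now stands just past vertical, with the blade tip on its underside at (490,260). I'll back the bar away and lay it down where it came from.

Emit:
move_arm([
  [[0, -0.3, 0], [0, 0, 0], 1],
  [[0, -0.7, 0], [0, 0, 0], 1],
  [[0, -1, 0], [0, 0, 0], 1],
])

```text
time: 13.9
position: [569.0, 47.8, 263.2]
eef_rot: [0.667, 0.705, 0.165, -0.177]
contact_force: [-0.4, -0.2, -1.6]
finger_gap: 21.1
```

Emit:
move_arm([
  [[-0.1, -0.45, 0], [0, 0, 0], 1],
  [[-0.2, -0.9, -0.1], [0, 0, 0], 1],
  [[-0.2, -1, -0.3], [0, 0, 0], 1],
])

```text
time: 14.2
position: [549.4, -55.3, 234.3]
eef_rot: [0.668, 0.704, 0.165, -0.175]
contact_force: [0.7, 1.3, -1.6]
finger_gap: 21.9
```

Emit:
move_arm([
  [[-0.1, -0.3, -0.2], [-0.23, -0.013, 0], 1],
  [[-0.2, -0.6, -0.5], [-0.46, -0.026, 0], 1],
  [[-0.28, -0.9, -0.8], [-0.7, -0.039, 0], 1],
  [[-0.28, -1.0, -0.9], [-0.932, -0.052, 0], 1],
  [[-0.28, -1.0, -0.9], [-0.932, -0.052, 0], 1],
])

```text
time: 14.7
position: [519.7, -148.4, 141.0]
eef_rot: [0.687, 0.727, -0.002, -0.002]
contact_force: [-0.8, 0.5, -2.2]
finger_gap: 21.4
```

Run:
```python
from h import *
f,p,Rm=pose(3);print(Rm.as_matrix().round(3));crop(f,[521,-110,60],"lay1",80,107)
```

```text
t 14.85 pos [ 521.1 -148.8  143.3] sd [0.5 0.5 0.6] F [-0.04 -0.42 -1.22] gap 21.3
[[-0.057  0.998 -0.004]
 [ 0.998  0.057  0.003]
 [ 0.003 -0.004 -1.   ]]
```

View pics/lay1.png

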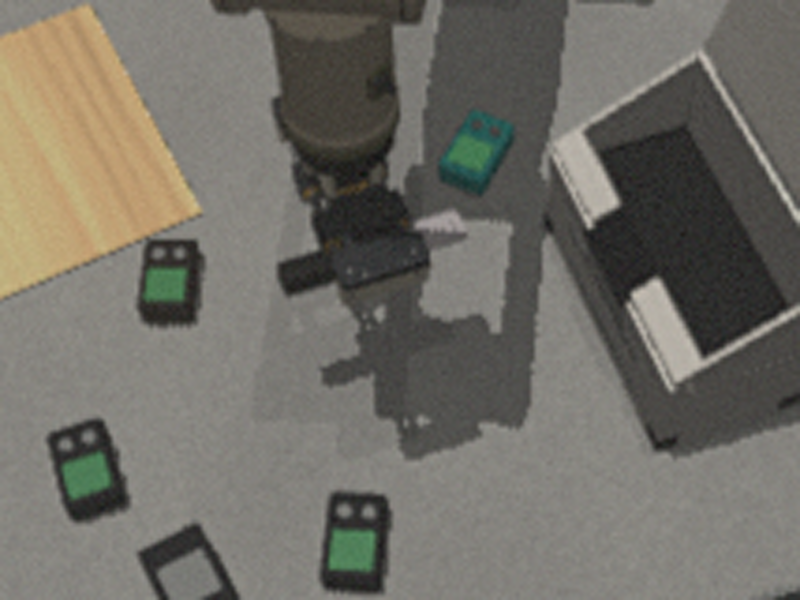

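Emit:
move_arm([
  [[0, -0.02, -0.4], [0, 0, 0], 1],
  [[0, -0.05, -0.8], [0, 0, 0], 1],
  [[0, -0.05, -1.0], [0, 0, 0], 1],
  [[0, -0.05, -1.0], [0, 0, 0], 1],
])

```text
time: 15.25
position: [518.8, -154.5, 40.1]
eef_rot: [0.688, 0.726, -0.002, -0.005]
contact_force: [-0.5, 0.5, -2.2]
finger_gap: 21.4
```

Run:
```python
from h import *
f,p,Rm=pose(3)
```

```text
t 15.4 pos [ 521.6 -155.6   44. ] sd [0.9 0.3 1.1] F [ 0.11 -0.34 -1.47] gap 21.6
```

Emit:
move_arm([
  [[0, 0, -0.15], [0, 0, 0], 1],
  [[0, 0, -0.3], [0, 0, 0], 1],
  [[0, 0, -0.36], [0, 0, 0], 1],
  [[0, 0, -0.39], [0, 0, 0], 1],
  [[0, 0, -0.39], [0, 0, 0], 1],
  [[0, 0, -0.39], [0, 0, 0], 1],
])

```text
time: 16.0
position: [521.3, -155.2, 4.4]
eef_rot: [0.687, 0.726, -0.001, -0.001]
contact_force: [0.2, -0.4, -1.0]
finger_gap: 21.5
```

Run:
```python
from h import *
f,p,Rm=pose(2)
```

```text
t 16.1 pos [ 521.5 -155.3    4.7] sd [0. 0. 0.] F [-0.37 -0.04 -1.57] gap 21.1
```

Emit:
move_arm([
  [[0, 0, -0.015], [0, 0, 0], 1],
  [[0, 0, -0.02], [0, 0, 0], 1],
  [[0, 0, -0.02], [0, 0, 0], -0.3],
  [[0, 0, -0.02], [0, 0, 0], -0.3],
  [[0, 0, -0.02], [0, 0, 0], -0.3],
  [[0, 0, -0.02], [0, 0, 0], -0.3],
  [[0, 0, -0.02], [0, 0, 0], -0.3],
])

```text
time: 16.8
position: [521.1, -155.1, 2.3]
eef_rot: [0.687, 0.726, -0.001, -0.001]
contact_force: [0.1, -0.7, 0.4]
finger_gap: 57.2
```

Emit:
move_arm([
  [[0, 0, 0.2], [0, 0, 0], -1],
  [[0, 0, 0.6], [0, 0, 0], -1],
  [[0, 0, 1.0], [0, 0, 0], -1],
  [[0, 0, 1.0], [0, 0, 0], -1],
])

```text
time: 17.2
position: [525.3, -156.7, 109.1]
eef_rot: [0.687, 0.726, 0.001, 0.004]
contact_force: [1.0, -0.8, 0.4]
finger_gap: 87.9
```

```bash
cat > look.py <<'E'
from h import *
import sys
np.set_printoptions(precision=2,suppress=True)
f,p,Rm=pose(1);M=Rm.as_matrix();print("jaw deg",np.degrees(np.arctan2(M[1,1],M[0,1])))
cv2.imwrite(f"pics/{sys.argv[1]}.png",cv2.resize(f["color"][:,:,::-1],(800,600)))
P=cloud(f)
# tray floor and lid
m=(abs(P[...,0]-565)<120)&(P[...,1]>75)&(P[...,1]<190)&(abs(P[...,2]-100)<12)
q=P[m];print("tray n",len(q),np.median(q[:,2]),np.percentile(q[:,0],[1,99]),np.percentile(q[:,1],[1,99]))
m=(abs(P[...,0]-565)<120)&(P[...,1]>150)&(P[...,1]<290)&(P[...,2]>210)&(P[...,2]<370)
q=P[m]
if len(q)>50:
    for t in (15,8,4):
        c=q.mean(0);nn=np.linalg.svd(q-c,full_matrices=False)[2][2];nn=nn if nn[1]<0 else -nn;q=q[abs((q-c)@nn)<t]
    print("lid underside n",nn,"theta",np.pi/2+0.489+np.arctan2(nn[2],-nn[1]),"c",c,len(q))
for n in ("scene","top"):
    f=ctrl.grab_frame(n);P=cloud(f)
    for c in [(417,-105),(409,-307),(706,-207),(575,-411)]:
        m=(P[...,2]>12)&(P[...,2]<60)&(np.hypot(P[...,0]-c[0],P[...,1]-c[1])<65)
        Q=P[m];
        if len(Q)<60: print(n,c,"hidden");continue
        Q=Q[(Q[:,2]<36)&(Q[:,2]>22)];r=cv2.minAreaRect(Q[:,:2].astype(np.float32));print(n,"m",np.round(r[0],1),np.round(r[1],1),round(r[2],1),np.median(Q[:,2]).round(1))
E
python3 look.py s1
```

```text
t 17.25 pos [ 523.8 -156.2  106.1] sd [0. 0. 0.] F [ 0.1  -0.31 -0.52] gap 90.5
jaw deg 3.1811942424748145
tray n 1453 100.34353540315647 [447.13 661.14] [100.87 189.24]
lid underside n [ 0.05 -0.96  0.26] theta 2.320576391408376 c [571.19 223.99 285.99] 2659
scene m [ 415.7 -103.7] [49.5 78.3] 84.6 29.0
scene m [ 408.3 -306.7] [50.7 81.8] 73.3 28.9
scene m [ 705.6 -206.6] [50.  79.6] 69.0 29.1
scene m [ 574.6 -410.6] [80.9 49.9] 3.8 28.9
top m [ 418.3 -105.4] [49.6 79.8] 84.5 29.7
top m [ 408.9 -307.4] [50. 80.] 73.4 29.8
top m [ 706.6 -208.1] [49.8 80.2] 69.7 29.2
top m [ 575.  -411.9] [77.2 48.9] 2.6 29.4
```

View pics/s1.png

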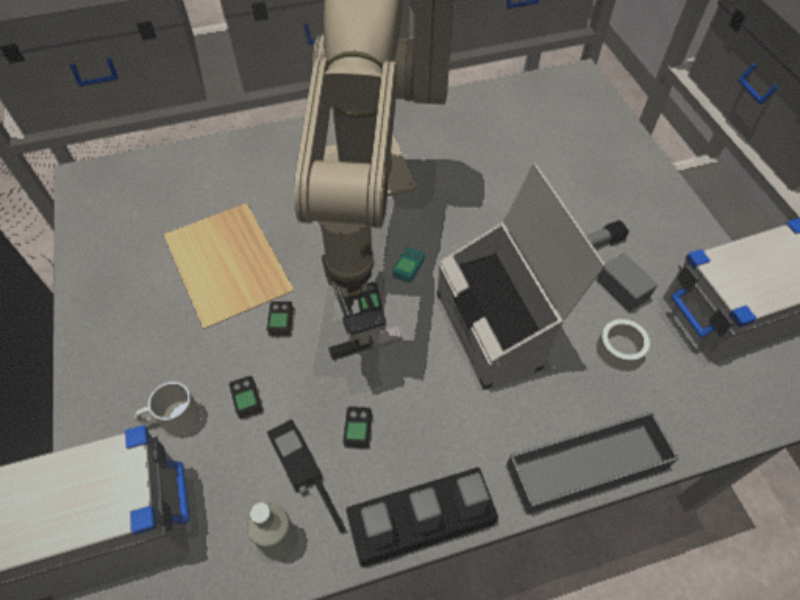

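Emit:
move_arm([
  [[0.2, -0.06, 0], [0, 0, 0.24], -1],
  [[0.4, -0.12, 0], [0, 0, 0.48], -1],
  [[0.63, -0.18, 0], [0, 0, 0.733], -1],
])

```text
time: 17.65
position: [583.1, -172.8, 99.7]
eef_rot: [0.534, 0.846, -0.002, -0.003]
contact_force: [-0.5, -0.1, 1.2]
finger_gap: 93.0
```

Emit:
move_arm([
  [[0.2, -0.06, 0], [0, 0, 0.24], -1],
  [[0.4, -0.12, 0], [0, 0, 0.48], -1],
  [[0.63, -0.18, 0], [0, 0, 0.733], -1],
])

```text
time: 17.95
position: [646.2, -190.8, 99.2]
eef_rot: [0.363, 0.932, -0.002, -0.003]
contact_force: [1.3, -1.0, 0.2]
finger_gap: 92.6
```

Emit:
move_arm([
  [[0.2, -0.06, 0], [0, 0, 0.24], -1],
  [[0.4, -0.12, 0], [0, 0, 0.48], -1],
  [[0.63, -0.18, 0], [0, 0, 0.733], -1],
  [[0.63, -0.18, -0.2], [0, 0, 0.733], -1],
  [[0.63, -0.18, -0.3], [0, 0, 0.733], -1],
  [[0.63, -0.18, -0.3], [0, 0, 0.733], -1],
])

```text
time: 18.55
position: [706.9, -208.0, 66.9]
eef_rot: [0.181, 0.983, -0.001, -0.004]
contact_force: [-0.9, -0.5, -0.4]
finger_gap: 93.0
```

Run:
```python
from h import *
f,p,Rm=pose(4);M=Rm.as_matrix();print("jaw deg",np.degrees(np.arctan2(M[1,1],M[0,1])),M[:,2]);crop(f,[706,-207,30],"pA")
```

```text
t 18.75 pos [ 709.1 -208.8   71.2] sd [0.9 0.3 1.5] F [-0.42  0.1   0.1 ] gap 93.0
jaw deg 69.12674422993149 [-0.00333226 -0.00278698 -0.99999056]
```

View pics/pA.png

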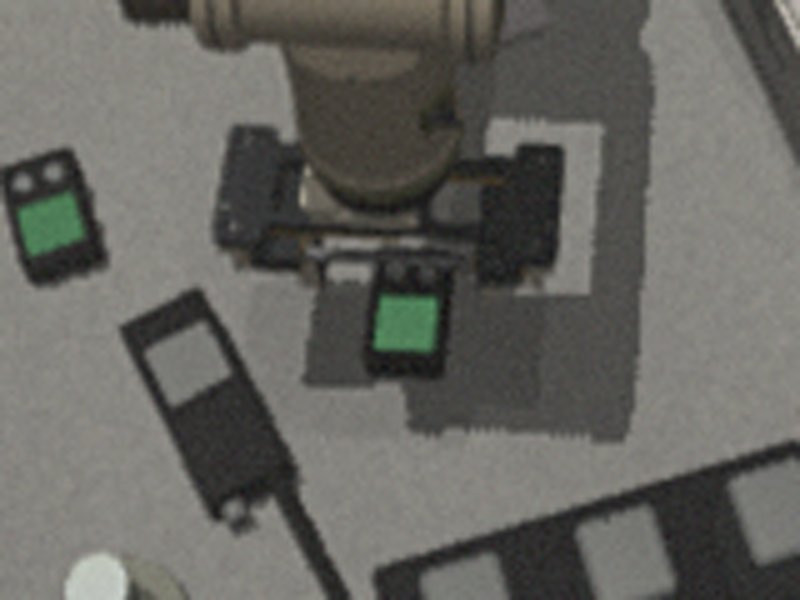

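Emit:
move_arm([
  [[0.03, -0.01, -0.2], [0, 0, 0], -1],
  [[0.03, -0.01, -0.4], [0, 0, 0], -1],
  [[0.03, -0.01, -0.61], [0, 0, 0], -0.6],
  [[0.03, -0.01, -0.61], [0, 0, 0], -0.3],
  [[0.03, -0.01, -0.61], [0, 0, 0], 0],
  [[0.03, -0.01, -0.61], [0, 0, 0], 0.5],
  [[0.03, -0.01, -0.61], [0, 0, 0], 0.5],
  [[0.03, -0.01, -0.61], [0, 0, 0], 0.5],
], squeeze=30)

```text
time: 19.55
position: [714.0, -210.5, 12.7]
eef_rot: [0.181, 0.983, -0.002, 0.001]
contact_force: [0.9, 1.0, 9.1]
finger_gap: 50.1
```

Run:
```python
from h import *
f,p,Rm=pose(2);crop(f,[706,-207,30],"pA2")
```

```text
t 19.65 pos [ 714.  -210.5   12.7] sd [0. 0. 0.] F [-0.48 -0.41  4.52] gap 49.8
```

View pics/pA2.png

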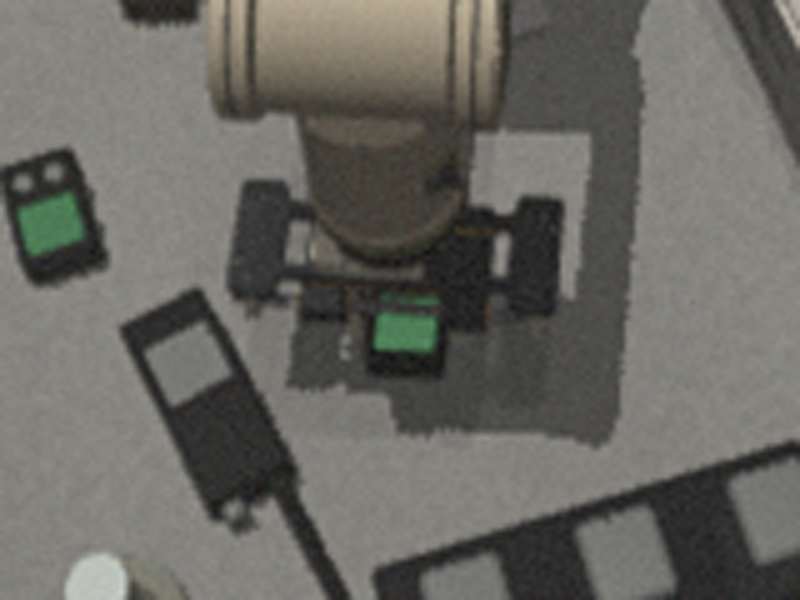

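Emit:
move_arm([
  [[0, 0, 0.2], [0, 0, 0], 0.5],
  [[0, 0, 0.6], [0, 0, 0], 0.5],
  [[0, 0, 1.0], [0, 0, 0], 0.5],
])

```text
time: 19.95
position: [712.0, -209.7, 112.1]
eef_rot: [0.181, 0.983, -0.002, -0.002]
contact_force: [1.0, -0.3, -0.8]
finger_gap: 49.9
```

Emit:
move_arm([
  [[-0.1, 0.25, 0.3], [0, 0, -0.24], 0.5],
  [[-0.2, 0.6, 0.6], [0, 0, -0.48], 0.5],
  [[-0.3, 0.95, 0.7], [0, 0, -0.733], 0.5],
])

```text
time: 20.25
position: [684.5, -115.1, 187.6]
eef_rot: [0.368, 0.93, -0.001, 0.003]
contact_force: [0.5, 0.5, -1.2]
finger_gap: 49.7
```

Emit:
move_arm([
  [[-0.1, 0.3, 0], [0, 0, -0.24], 0.5],
  [[-0.2, 0.6, 0], [0, 0, -0.48], 0.5],
  [[-0.3, 0.95, 0], [0, 0, -0.733], 0.5],
])

```text
time: 20.55
position: [652.6, -19.3, 182.8]
eef_rot: [0.539, 0.843, -0.001, -0.0]
contact_force: [0.8, -0.1, -1.9]
finger_gap: 49.7
```

Emit:
move_arm([
  [[-0.1, 0.3, 0], [0, 0, -0.24], 0.5],
  [[-0.2, 0.6, 0], [0, 0, -0.48], 0.5],
  [[-0.3, 0.95, 0], [0, 0, -0.733], 0.5],
  [[-0.3, 0.95, 0], [0, 0, -0.733], 0.5],
])

```text
time: 20.95
position: [621.9, 79.2, 182.6]
eef_rot: [0.688, 0.726, -0.001, -0.002]
contact_force: [1.3, 0.6, -1.1]
finger_gap: 49.7
```

Run:
```python
from h import *
f,p,Rm=pose(3);M=Rm.as_matrix();print("jaw deg",np.degrees(np.arctan2(M[1,1],M[0,1])));crop(f,[600,80,150],"cA",80,107)
```

```text
t 21.1 pos [622.9  75.8 182.4] sd [0.3 1.  0.2] F [ 0.13 -0.27 -1.2 ] gap 49.6
jaw deg 3.344719874772507
```

View pics/cA.png

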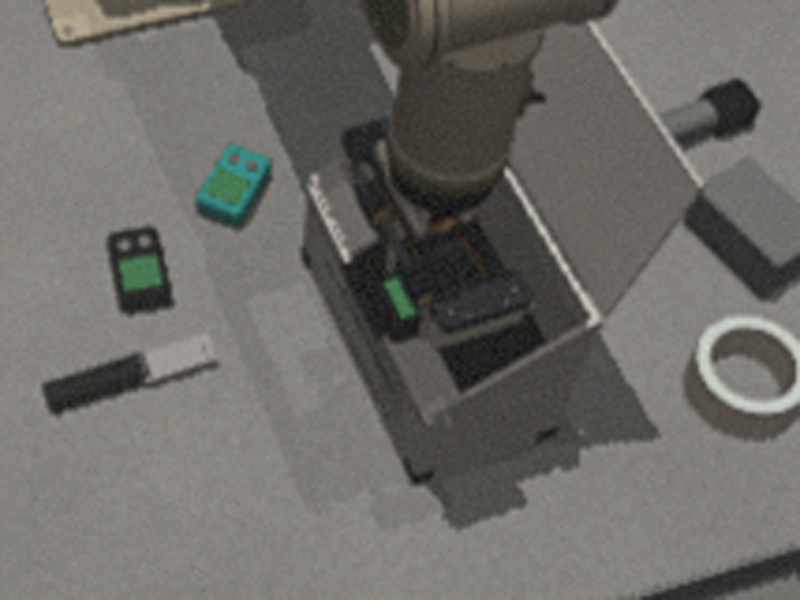

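Emit:
move_arm([
  [[-0.07, 0.3, 0], [0, 0, 0], 0.5],
  [[-0.14, 0.635, 0], [0, 0, 0], 0.5],
  [[-0.14, 0.635, -0.2], [0, 0, 0], 0.5],
  [[-0.14, 0.635, -0.4], [0, 0, 0], 0.5],
  [[-0.14, 0.635, -0.5], [0, 0, 0], 0.5],
  [[-0.14, 0.635, -0.5], [0, 0, 0], 0.5],
])

```text
time: 21.7
position: [608.0, 137.1, 129.2]
eef_rot: [0.687, 0.726, -0.003, -0.002]
contact_force: [0.6, -1.2, -1.2]
finger_gap: 49.5
```

Run:
```python
from h import *
f,p,Rm=pose(4);M=Rm.as_matrix();crop(f,[600,120,130],"cA2",60,80)
```

```text
t 21.9 pos [609.6 137.7 131.9] sd [0.5 0.2 0.8] F [-0.16  0.34 -0.93] gap 49.8
```

View pics/cA2.png

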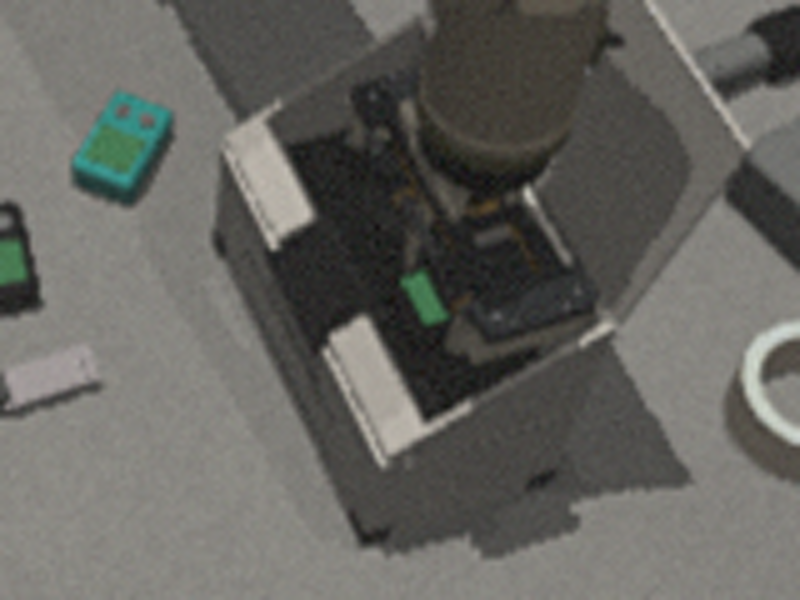

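Emit:
move_arm([
  [[0, 0.01, -0.05], [0, 0, 0], 0.5],
  [[0, 0.01, -0.1], [0, 0, 0], 0.5],
  [[0, 0.01, -0.14], [0, 0, 0], 0.5],
  [[0, 0.01, -0.17], [0, 0, 0], 0.5],
  [[0, 0.01, -0.17], [0, 0, 0], 0.5],
])

```text
time: 22.4
position: [608.5, 139.3, 113.3]
eef_rot: [0.687, 0.726, -0.002, -0.002]
contact_force: [-0.9, -0.0, -0.9]
finger_gap: 49.4
```

Run:
```python
from h import *
f,p,Rm=pose(3)
```

```text
t 22.55 pos [608.9 139.4 114. ] sd [0.1 0.  0.2] F [-0.4  -0.43 -1.74] gap 49.9
```

Still bearing the weight; lower 1 mm at a time.

Emit:
move_arm([
  [[0, 0, -0.01], [0, 0, 0], 0.5],
  [[0, 0, -0.02], [0, 0, 0], 0.5],
  [[0, 0, -0.02], [0, 0, 0], 0.5],
])

```text
time: 22.85
position: [609.3, 139.4, 112.7]
eef_rot: [0.687, 0.726, -0.001, -0.001]
contact_force: [-0.6, 0.3, 1.5]
finger_gap: 49.7
```

Run:
```python
from h import *
f,p,Rm=pose(3)
```

```text
t 23.0 pos [609.3 139.4 112.7] sd [0. 0. 0.] F [-1.28  0.29  2.21] gap 49.9
```

Emit:
move_arm([
  [[0, 0, 0], [0, 0, 0], -0.3],
  [[0, 0, 0], [0, 0, 0], -0.5],
  [[0, 0, 0], [0, 0, 0], -0.5],
  [[0, 0, 0], [0, 0, 0], -0.5],
  [[0, 0, 0.1], [0, 0, 0], -0.5],
  [[0, 0, 0.4], [0, 0, 0], -0.5],
  [[0, 0, 0.8], [0, 0, 0], -0.5],
  [[0, 0, 1.0], [0, 0, 0], -0.5],
])

```text
time: 23.8
position: [610.5, 139.6, 217.1]
eef_rot: [0.687, 0.726, 0.001, 0.0]
contact_force: [-0.7, 0.2, 1.0]
finger_gap: 69.5
```

Emit:
move_arm([
  [[-0.15, -0.2, 0], [0, 0, 0.22], -0.7],
  [[-0.3, -0.4, 0], [0, 0, 0.45], -1],
  [[-0.45, -0.6, 0], [0, 0, 0.68], -1],
  [[-0.6, -0.8, 0], [0, 0, 0.903], -1],
])

```text
time: 24.2
position: [548.6, 58.7, 213.2]
eef_rot: [0.496, 0.868, -0.001, -0.0]
contact_force: [-0.8, 0.8, 0.4]
finger_gap: 92.6
```

Emit:
move_arm([
  [[-0.15, -0.2, 0], [0, 0, 0.22], -1],
  [[-0.3, -0.4, 0], [0, 0, 0.45], -1],
  [[-0.45, -0.6, -0.2], [0, 0, 0.68], -1],
  [[-0.6, -0.8, -0.5], [0, 0, 0.903], -1],
])

```text
time: 24.6
position: [490.5, -21.6, 164.8]
eef_rot: [0.279, 0.96, -0.001, 0.002]
contact_force: [0.5, -0.1, -0.8]
finger_gap: 92.6
```

Emit:
move_arm([
  [[-0.15, -0.2, -0.1], [0, 0, 0.22], -1],
  [[-0.3, -0.4, -0.3], [0, 0, 0.45], -1],
  [[-0.45, -0.6, -0.5], [0, 0, 0.68], -1],
  [[-0.65, -0.85, -0.8], [0, 0, 0.903], -1],
  [[-0.65, -0.85, -0.9], [0, 0, 0.903], -1],
  [[-0.65, -0.85, -0.9], [0, 0, 0.903], -1],
])

```text
time: 25.2
position: [423.0, -105.5, 71.2]
eef_rot: [0.05, 0.999, -0.001, -0.001]
contact_force: [0.5, -0.7, 0.3]
finger_gap: 92.7
```

Run:
```python
from h import *
f,p,Rm=pose(4);M=Rm.as_matrix();print("jaw deg",np.degrees(np.arctan2(M[1,1],M[0,1])),M[:,2]);cv2.imwrite("pics/s2.png",cv2.resize(f["color"][90:290,190:450,::-1],(780,600)))
```

```text
t 25.4 pos [ 425.3 -105.4   73.5] sd [0.6 0.  0.5] F [-0.03  0.01 -0.02] gap 93.1
jaw deg 84.36365336468411 [ 0.00133204 -0.00404295 -0.99999094]
```

View pics/s2.png

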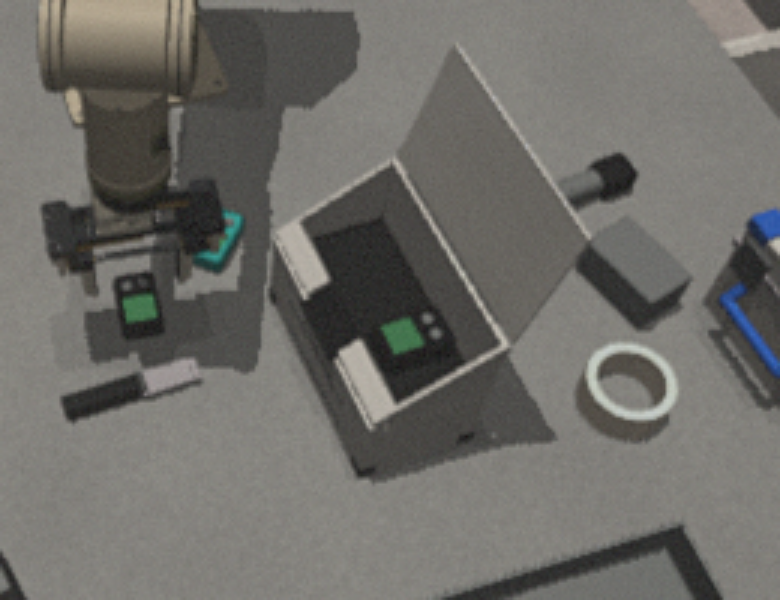

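Emit:
move_arm([
  [[0, 0, -0.2], [0, 0, 0], -1],
  [[0, 0, -0.4], [0, 0, 0], -1],
  [[0, 0, -0.62], [0, 0, 0], -0.6],
  [[0, 0, -0.62], [0, 0, 0], -0.3],
  [[0, 0, -0.62], [0, 0, 0], 0],
  [[0, 0, -0.62], [0, 0, 0], 0.5],
  [[0, 0, -0.62], [0, 0, 0], 0.5],
  [[0, 0, -0.62], [0, 0, 0], 0.5],
], squeeze=30)

```text
time: 26.2
position: [425.0, -105.9, 11.2]
eef_rot: [0.048, 0.999, -0.002, 0.001]
contact_force: [1.0, 0.6, 9.1]
finger_gap: 49.6
```

Run:
```python
from h import *
f,p,Rm=pose(2);crop(f,[417,-105,30],"pB2")
```

```text
t 26.3 pos [ 425.  -105.9   11.3] sd [0. 0. 0.] F [-0.41  0.17  5.93] gap 50.1
```

View pics/pB2.png

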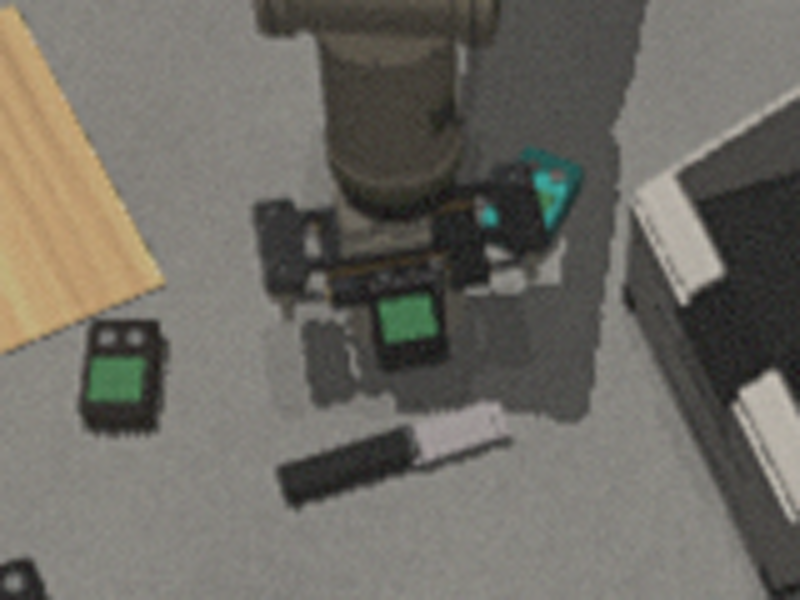

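Emit:
move_arm([
  [[0, 0, 0.2], [0, 0, 0], 0.5],
  [[0, 0, 0.6], [0, 0, 0], 0.5],
  [[0, 0, 1.0], [0, 0, 0], 0.5],
])

```text
time: 26.6
position: [422.9, -105.2, 110.6]
eef_rot: [0.049, 0.999, -0.002, -0.001]
contact_force: [1.5, -0.9, -1.5]
finger_gap: 49.6
```

Emit:
move_arm([
  [[0.1, 0.15, 0.3], [0, 0, -0.22], 0.5],
  [[0.2, 0.3, 0.6], [0, 0, -0.45], 0.5],
  [[0.3, 0.45, 0.9], [0, 0, -0.68], 0.5],
  [[0.4, 0.6, 1.0], [0, 0, -0.903], 0.5],
])

```text
time: 27.0
position: [465.9, -45.4, 214.1]
eef_rot: [0.284, 0.959, -0.002, 0.002]
contact_force: [-0.0, -1.4, -0.7]
finger_gap: 50.0
```

Emit:
move_arm([
  [[0.1, 0.22, 0], [0, 0, -0.22], 0.5],
  [[0.2, 0.45, 0], [0, 0, -0.45], 0.5],
  [[0.3, 0.68, 0], [0, 0, -0.68], 0.5],
  [[0.4, 0.9, 0], [0, 0, -0.903], 0.5],
])

```text
time: 27.4
position: [504.2, 45.3, 210.1]
eef_rot: [0.5, 0.866, -0.002, -0.001]
contact_force: [0.8, -0.5, -1.0]
finger_gap: 49.7
```

Emit:
move_arm([
  [[0.06, 0.22, 0], [0, 0, -0.22], 0.5],
  [[0.12, 0.45, 0], [0, 0, -0.45], 0.5],
  [[0.165, 0.68, 0], [0, 0, -0.68], 0.5],
  [[0.165, 0.9, 0], [0, 0, -0.903], 0.5],
  [[0.165, 0.9, 0], [0, 0, -0.903], 0.5],
])

```text
time: 27.9
position: [520.2, 136.5, 209.9]
eef_rot: [0.688, 0.726, -0.001, -0.002]
contact_force: [0.1, -0.1, -0.2]
finger_gap: 49.8
```

Run:
```python
from h import *
f,p,Rm=pose(3);M=Rm.as_matrix();print("jaw deg",np.degrees(np.arctan2(M[1,1],M[0,1])));crop(f,[550,120,150],"cB",60,80)
```

```text
t 28.05 pos [520.3 134.4 209.9] sd [0.1 0.6 0. ] F [ 0.17 -0.35 -1.28] gap 49.6
jaw deg 3.3611656925963462
```

View pics/cB.png

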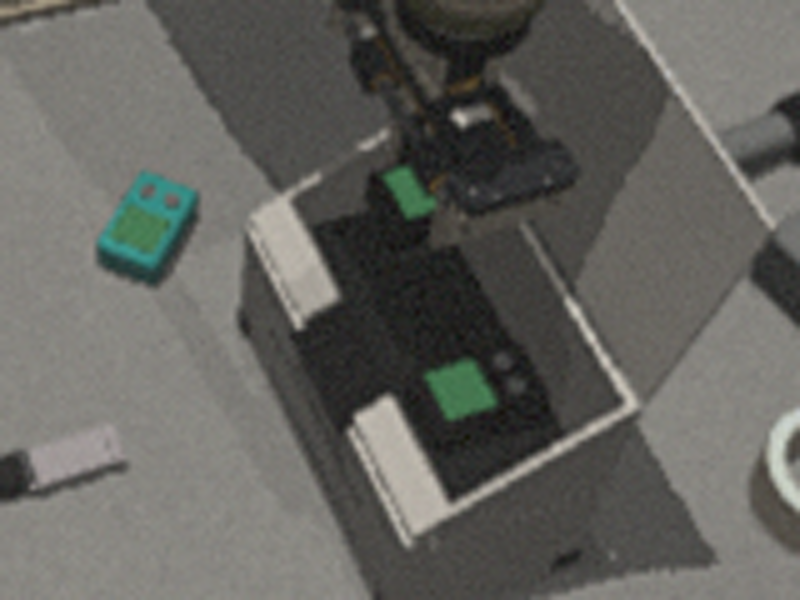

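Emit:
move_arm([
  [[0.01, 0, -0.25], [0, 0, 0], 0.5],
  [[0.01, 0, -0.5], [0, 0, 0], 0.5],
  [[0.01, 0, -0.7], [0, 0, 0], 0.5],
  [[0.01, 0, -0.8], [0, 0, 0], 0.5],
  [[0.01, 0, -0.86], [0, 0, 0], 0.5],
  [[0.01, 0, -0.91], [0, 0, 0], 0.5],
  [[0.01, 0, -0.95], [0, 0, 0], 0.5],
  [[0.01, 0, -0.95], [0, 0, 0], 0.5],
])

```text
time: 28.85
position: [521.7, 134.3, 115.3]
eef_rot: [0.687, 0.726, -0.001, -0.001]
contact_force: [-0.2, 0.8, -0.5]
finger_gap: 50.0
```

Run:
```python
from h import *
f,p,Rm=pose(3);crop(f,[550,120,130],"cB2",60,80)
```

```text
t 29.0 pos [521.9 134.5 115.8] sd [0.1 0.  0.1] F [ 0.53  0.21 -0.64] gap 49.9
```

View pics/cB2.png

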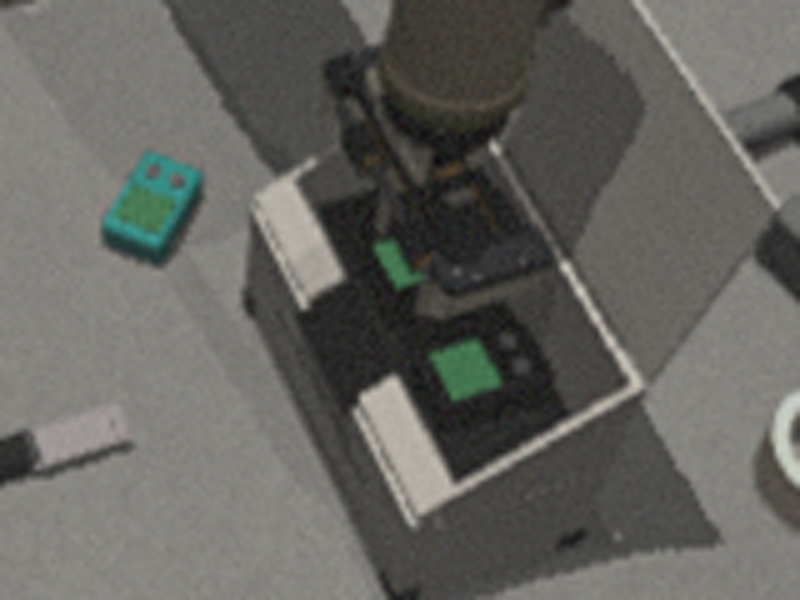

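Emit:
move_arm([
  [[0, 0, -0.01], [0, 0, 0], 0.5],
  [[0, 0, -0.02], [0, 0, 0], 0.5],
  [[0, 0, -0.03], [0, 0, 0], 0.5],
  [[0, 0, -0.03], [0, 0, 0], 0.5],
])

```text
time: 29.4
position: [521.4, 134.4, 112.0]
eef_rot: [0.687, 0.726, -0.001, -0.001]
contact_force: [-1.1, -0.6, -0.7]
finger_gap: 49.9
```

Run:
```python
from h import *
f,p,Rm=pose(3)
```

```text
t 29.55 pos [521.5 134.4 112.1] sd [0.  0.  0.1] F [ 0.33 -0.42 -1.02] gap 49.6
```

Emit:
move_arm([
  [[0, 0, -0.01], [0, 0, 0], 0.5],
  [[0, 0, -0.015], [0, 0, 0], 0.5],
  [[0, 0, -0.015], [0, 0, 0], 0.5],
])

```text
time: 29.85
position: [521.8, 134.4, 111.3]
eef_rot: [0.687, 0.726, -0.001, -0.001]
contact_force: [-2.6, 0.1, 4.4]
finger_gap: 49.9
```

Run:
```python
from h import *
f,p,Rm=pose(3)
```

```text
t 30.0 pos [521.8 134.4 111.3] sd [0. 0. 0.] F [-2.56 -0.15  5.86] gap 49.8
```

In contact with the floor. I'll release and lift out.

Emit:
move_arm([
  [[0, 0, 0], [0, 0, 0], -0.3],
  [[0, 0, 0], [0, 0, 0], -0.5],
  [[0, 0, 0], [0, 0, 0], -0.5],
  [[0, 0, 0], [0, 0, 0], -0.5],
  [[0, 0, 0.1], [0, 0, 0], -0.5],
  [[0, 0, 0.4], [0, 0, 0], -0.5],
  [[0, 0, 0.8], [0, 0, 0], -0.5],
  [[0, 0, 1.0], [0, 0, 0], -0.5],
])

```text
time: 30.8
position: [523.0, 134.6, 215.2]
eef_rot: [0.687, 0.726, 0.001, 0.0]
contact_force: [1.3, -0.5, 1.3]
finger_gap: 69.8
```

Emit:
move_arm([
  [[-0.1, -0.3, 0.3], [0, 0, 0], -0.5],
  [[-0.3, -0.6, 0.7], [0, 0, 0], -0.5],
  [[-0.5, -1.0, 0.9], [0, 0, 0], -0.5],
])

```text
time: 31.1
position: [472.7, 36.3, 303.4]
eef_rot: [0.687, 0.727, 0.0, 0.0]
contact_force: [1.1, -1.7, 0.8]
finger_gap: 69.9
```

Emit:
move_arm([
  [[-0.2, -0.4, 0], [0, 0, 0], -0.5],
  [[-0.4, -0.8, 0], [0, 0, 0], -0.5],
  [[-0.5, -1.0, 0], [0, 0, 0], -0.5],
  [[-0.5, -1.0, 0], [0, 0, 0], -0.5],
])

```text
time: 31.5
position: [421.8, -65.8, 300.8]
eef_rot: [0.689, 0.725, -0.001, -0.0]
contact_force: [-0.0, 0.5, 0.2]
finger_gap: 69.8
```

```bash
cat > fin.py <<'E'
from h import *
np.set_printoptions(precision=2,suppress=True)
import subprocess
f=ctrl.grab_frame("scene");P=cloud(f)
cv2.imwrite("pics/fin.png",cv2.resize(f["color"][90:290,190:450,::-1],(780,600)))
cv2.imwrite("pics/finall.png",cv2.resize(f["color"][:,:,::-1],(800,600)))
for c in [(609,148),(521,143)]:
  for n in ("scene","top"):
    g=f if n=="scene" else ctrl.grab_frame("top");P=cloud(g)
    m=(abs(P[...,0]-c[0])<20)&(abs(P[...,1]-c[1])<30)&(P[...,2]>115)&(P[...,2]<145)
    q=P[m]
    if len(q)<30: print(n,c,"hidden",len(q));continue
    cc=q.mean(0);nn=np.linalg.svd(q-cc,full_matrices=False)[2][2];print(n,c,"top z",np.median(q[:,2]),"tilt",np.arccos(abs(nn[2])),len(q))
    m=(abs(P[...,0]-c[0])<45)&(abs(P[...,1]-c[1])<50)&(P[...,2]>122)&(P[...,2]<140)&(P[...,1]>90)
    print(cv2.minAreaRect(P[m][:,:2].astype(np.float32)))
E
python3 fin.py; python3 look.py s3
```

```text
scene (609, 148) top z 129.80850174761952 tilt 0.030966321847054713 202
((604.3211669921875, 153.3922576904297), (72.63448333740234, 88.89209747314453), 1.3106566667556763)
top (609, 148) top z 130.7305132503709 tilt 0.03047944883259546 195
((612.1681518554688, 151.8332061767578), (86.72345733642578, 87.82081604003906), 2.580726146697998)
scene (521, 143) top z 129.6376885008815 tilt 0.023184320458071835 176
((516.4031982421875, 147.89761352539062), (79.33908081054688, 88.97662353515625), 0.06935111433267593)
top (521, 143) top z 130.36569741503274 tilt 0.012699998633789985 190
((523.0728149414062, 147.4347686767578), (85.85663604736328, 85.88337707519531), 2.9581856727600098)
t 31.7 pos [423.  -62.8 299.9] sd [0. 0. 0.] F [ 0.04 -0.77 -0.99] gap 69.9
jaw deg 3.2179075991698647
tray n 771 100.69168800141142 [446.14 663.86] [ 99.24 189.33]
lid underside n [ 0.05 -0.96  0.26] theta 2.320992062814217 c [571.73 224.08 286.21] 2644
scene (417, -105) hidden
scene m [ 408.6 -306.4] [49.7 80.3] 73.3 28.9
scene (706, -207) hidden
scene m [ 575.6 -410.5] [78.8 50. ] 4.4 29.1
top (417, -105) hidden
top m [ 408.7 -307.9] [50.  79.7] 74.0 29.2
top (706, -207) hidden
top m [ 575.4 -412.1] [78.4 50.6] 4.6 29.3
```

View pics/fin.png

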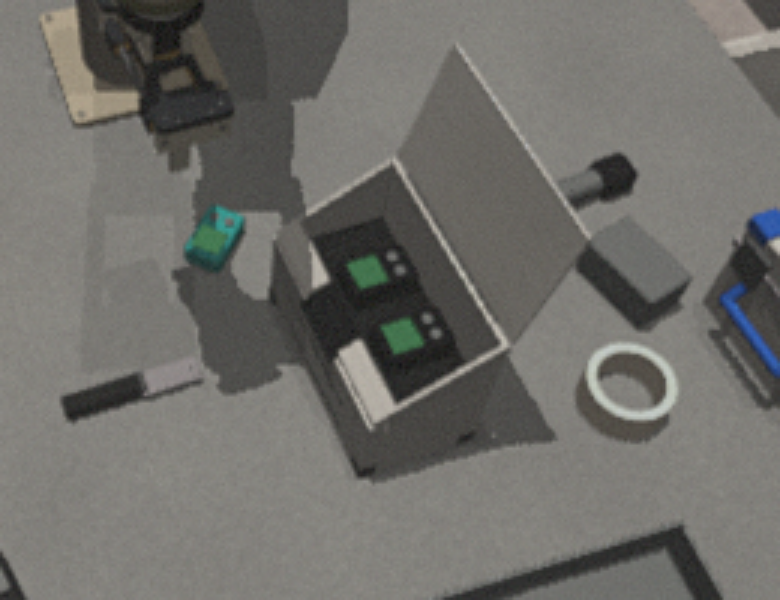

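View pics/finall.png

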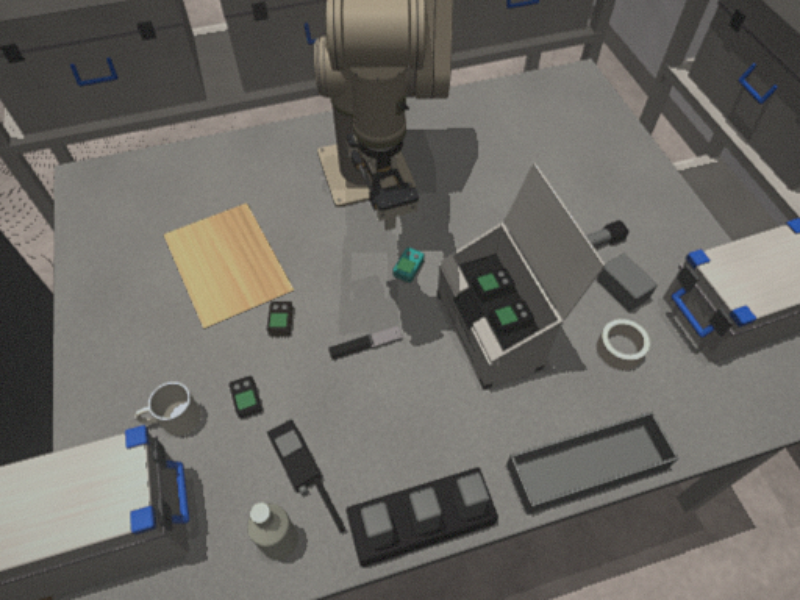

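The closing pictures show both meters flat in the tray with their screens up. The lid is open, the bar lies flat on the bench, and two meters and the other objects are still on the bench.

```bash
python3 -c "
from workcell import ctrl
print(ctrl.close_job())"
```

```text
the job is handed in; nothing more can be done
None
```

The job is handed in, at about 32 s of the 72 s allowed. The system gives no verdict, so what follows is from my own measurements.

- **Lid:** I levered it up with the bar's blade, which went about 19 mm into the slot, and swung it right up with the blade tip. It stood at about 2.32 rad, against 1.92 rad needed, the same before and after the meters were placed.
- **Levering step:** The tip force in the required 0.12–0.8 rad range was not read separately. At one stop, with the lid at about 0.27 rad, the reading showed only the bar's own weight. At the end of the second lift, at about 1.05 rad and outside the range, the force was about 2 N above that weight.
- **Bar:** It is back on the bench near where it lay and looks flat in the last picture. I did not measure its tilt.
- **Meters in the tray:** The two I moved were first at about (417, -105) and (706, -207). Their tops measure 130 mm, which puts their undersides on the 100 mm floor, with tilt of 0.03 rad or less and screens up. I set each down slowly until the force showed it resting.
- **Tray position check:** My outline fit for the meters in the tray also picked up the case walls, so their positions rest on the gripper's readings and the picture.
- **Everything else:** The other two meters measure within about 1 mm of their first positions. The turquoise one and the bystanders show no visible shift in the picture; I did not measure those again.

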